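# Hang the scarab plaque on the display and restock its gift box

## Task

Set up the sloping shop display: hang the scarab plaque on the two brass pegs, scarab's head up the slope, both pegs through their holes and its back flat on the board. Also slide the loose navy gift box into the rail beside it, under the strap, gold end down the slope like the box already there, until the two boxes touch. Leave the other wares where they stand.

Things in the scene. Friction and masses are not known exactly. Their poses are not given: they have to be found in the camera images.
- panel: Dark-wood face of the fixed display stand, 30 degrees from level, facing up and away from the robot. Origin on the face midway between the two pegs; x up the slope, y to the left looking up the slope, z straight out of it. Face: x -110 to +100, y -190 to +95 mm. Two brass pegs at y +55 and -55 mm stand out along z: 10 mm diameter, 24 mm long, the last 8 mm tapering to 3 mm.
- peg_left (a point): Root of the left peg, on the panel's face (panel x 0, y +55 mm, z 0); axes as the panel's.
- peg_right (a point): Root of the right peg, on the panel's face (panel x 0, y -55 mm, z 0); axes as the panel's.
- rail_seat (a point): Centre of the upper end of the box fixed at the rail's foot (panel x -16, y -145, z 22 mm); the loose box must come to rest against it. Axes as the panel's. That box is like the loose one, gold end down the slope.
- rail_strap (a point): Centre of the underside of the strap bridging the rail (panel x -8, y -145, z 52 mm over the rail floor): 10 mm along x, 4 mm thick, on 6 mm thick posts that stand on the lips. A box goes into the rail above the strap and slides down under it. Axes as the panel's.
- rail_top (a point): Middle of the upper end of the rail, on its floor (panel x +100, y -145, z 0). The rail is straight, open-topped aluminium, runs from here 200 mm down the slope along panel x; the panel's face is its floor; side lips 10 mm high, 6 mm thick, 52 mm apart inside. Axes as the panel's.
- plaque_center (a point): Middle of the loose cream stone plaque (0.45 kg), face up: plate 150 (y) x 100 (x) x 10 mm, on it a turquoise scarab: flat-sided block 60 mm along x, 26 mm along y, top 38 mm above the plate's back; grasp it across y. Point 19 mm above the plate's back. x towards the top edge (scarab's head, holes), z out of the front. Two 14 mm holes at x +32, y +55 and -55 mm.
- hole_left (a point): Centre of the plaque's left hole (plaque x +32, y +55 mm) at the plate's back.
- hole_right (a point): Centre of the plaque's right hole (plaque x +32, y -55 mm) at the plate's back.
- giftbox_center (a point): Centre of the loose closed navy gift box (about 0.12 kg), standing on the table: 84 mm long (x), 46 mm wide (y), 44 mm high (z), the point 22 mm above its underside. A gold band caps its -x end; a turquoise dot on the lid.
- giftbox_gold (a point): Centre of the gift box's gold end face (x = -42 mm from its centre).
- goblet: Bystander: turquoise goblet, 68 mm across, 90 mm tall; loose, origin at the centre of its underside.
- candle_pot: Bystander: cream stone candle pot, 76 mm across, 60 mm tall; loose, origin at the centre of its underside.
- pyramid: Bystander: sand-coloured stepped pyramid, 60 mm square, 50 mm tall; loose, origin at the centre of its underside.
- cat: Bystander: black cat figure on a base 70 x 34 mm, 107 mm tall; loose, origin at the centre of its underside.
- plaque: The plaque itself; origin at the centre of its back, 19 mm below plaque_center, same axes.
- giftbox: The gift box itself; origin at the centre of its underside, 22 mm below giftbox_center, same axes.
There are look-alikes about, which are no part of the job. What is shaped like the plaque but pink is not meant. Leave any green look-alike of the giftbox alone.

How it is judged (in metres and radians):
At the end, for the whole second after the job is handed in: Each plaque hole (at its back) within 5 mm of its own peg's root, left on left, plate within 0.06 rad of flat on the board; centre of the gift box's gold end within 9 mm of the seat on the box at the rail's foot, box within 0.08 rad of flat; both at rest (distance between hole_left and peg_left below 0.005 m and distance between hole_right and peg_right below 0.005 m and angle between the z axis of plaque_center and the z axis of panel, either way round below 0.06 rad and distance between giftbox_gold and rail_seat below 0.009 m and angle between the z axis of giftbox_center and the z axis of panel, either way round below 0.08 rad and linear speed of each of plaque, giftbox below 0.02 m/s); the robot touches nothing.
It fails at once if a bystander was moved more than 30 mm (distance of any of goblet, candle_pot, pyramid, cat from where it was at the start of the episode above 0.03 m).
It fails at once if a bystander was knocked over (angle between any of goblet, candle_pot, pyramid, cat's own z axis and vertical above 0.5 rad).
It also fails if it takes over 67 s, if anything falls off the work surface, if the arm or the gripper's body presses on something with over 40 N, if the wrist force passes 120 N, or if a joint passes its speed limit or range.

## Robot

A 6-joint arm with a two-finger parallel gripper is mounted at the origin on the work surface. World frame = base frame: x ahead of the robot, y to its left, z up, the work surface at z = 0. Lengths are in mm, angles in rad, forces in N, time in s.
With the tool pointing down it reaches from about 325 to 850 mm from the base axis. Payload 4.4 kg.
Tool frame: the origin (TCP) lies at the very end of the fingers, on their centre line; the grasp point (between the pads) lies 19 mm behind it (r.pinch_z is the distance from the TCP to the grasp point, in mm); y points along the fingers, z is the direction in which the jaws open and shut, and the axes are right-handed (so a half turn about y gives the same grasp; the last joint's range is limited). The gripper opens to 94 mm and grips with 3 to 60 N. Pads are 16 mm wide; open, the fingers measure 119 mm over their backs; the gripper's body (75 mm by 177 mm) begins 78 mm behind the grasp point.
Start: joints at [1.115, 0.207, 1.542, -0, 1.393, -0.15], TCP at [173.117, 548.323, 205.447] pointing down, gripper open.
Joint ranges: [-2.73, 2.73], [-0.86, 2.22], [0.23, 2.46], [-1.11, 4.25], [0.08, 2.63], [-2.82, 2.82]. Speed limits (rad/s): [2.79, 2.79, 3.14, 3.14, 3.14, 3.14].

## Interface

Orientations are given as a 3x3 rotation matrix whose columns are the frame's x, y, z axes.
In Python, from bench import r gives the robot as it stands. The module is installed in compiled form; this text tells all that it offers.
- The arm moves only by the shell command python3 -m jog 'ROWS' [OPENING]. ROWS is JSON, a list of rows, each a list of 2 entries, a list of its own where there are three numbers: the shift along the tool's x, y, z in mm, then the turn about the tool's y in rad. In form: [[[dx, dy, dz], spin], ...]. A call has 1 to 12 rows; each row shifts and turns the commanded pose from where the row before left it, along the tool's axes as they then stand; what a row does not reach is not made up. A row lasts 1/10 s, in which the tool goes at most 50 mm and 8.59 degrees, less where a joint would pass 70% of its speed; a pose out of reach is approached as far as the arm can. A call with a gripper value outside its range is refused whole. OPENING is the opening, from 0 (shut) to 1 (fully open), set as the call begins (- or left out, the last holds). The fingers move at their own pace and stop on an object; the grip force is fixed at half the most. Time passes only in rows, so rows that do not move let the fingers close. It gives the time, the measured TCP pose, the force and the opening at its end, in the units of the state.
- r.sense(): the state, without advancing time (a new reading comes with each control period).
- r.read_camera(name): name is "scene" or "top" or "wrist"; returns a dict with "pixels" (480x640x3 uint8, red, green, blue), "z_map" (480x640 float32, mm along the optical axis (not along the pixel's ray), 0 where there is no reading), "K" (3x3 intrinsics, pixels), "D" ([k1, k2, p1, p2, k3] as OpenCV has them; the pictures are not rectified), "eye" and "orientation" of the camera in the world; the wrist camera has in their place "hand_eye" (4x4, takes a point from camera to tool coordinates, whose origin is the TCP and whose axes are the tool frame's). Camera axes: x right, y up, looking along -z (the intrinsics and any distortion apply to the point x, -y, -z); pixel columns grow to the right and rows downward; lengths in mm; the calibration is good to about 2 mm. A picture is of the moment at which its call begins: read the wrist's pose just before it.
- r.finish_job(): hands the job in, once; it reports no verdict.
The state is a dict: "time_s": time; "qpos": joint angles; "qvel": joint speeds; "tau": joint torques, N m; "ee_pos": TCP position; "tcp_rot": TCP orientation; "ft_force": force on the tool from outside, world axes, zero at the start; "ft_torque": the same for the moment, N m; "grip_width": opening from 0.0 (shut) to 1.0 (fully open).
Only numpy, scipy, OpenCV 4.12 (cv2) and the standard library are available. Lean on these libraries where they do the work, as an engineer would, in place of code of your own. Each camera call takes 0.05 s, during which the arm holds its last target.

## Working session

There is one attempt and no reset: what is moved stays moved. The work goes in short steps, Python scripts to look and compute and a shell command to move; the robot and the scene stay as the last step left them, time stands still between calls to the robot, and variables do not carry over. Pictures are saved under pics/ and viewed, and the job is handed in when it is done.

```bash
mkdir -p pics; ls; cat > h.py <<'E'
import numpy as np, cv2
from bench import r
def grab(n):
    s=r.sense(); c=r.read_camera(n)
    if 'hand_eye' in c:
        T=np.eye(4);T[:3,:3]=np.array(s['tcp_rot']);T[:3,3]=s['ee_pos'];M=T@np.array(c['hand_eye'])
    else:
        M=np.eye(4);M[:3,:3]=np.array(c['orientation']);M[:3,3]=c['eye']
    c['M']=M
    return c
def save(c,f): cv2.imwrite('pics/'+f,c['pixels'][:,:,::-1])
def ray(c,uv):
    p=cv2.undistortPoints(np.array(uv,float).reshape(-1,1,2),np.array(c['K']),np.array(c['D'])).reshape(-1,2)
    d=np.c_[p[:,0],-p[:,1],-np.ones(len(p))]
    return c['M'][:3,3],d@c['M'][:3,:3].T
def pts(c,uv):
    o,d=ray(c,uv); uv=np.array(uv).reshape(-1,2).astype(int)
    z=np.array([c['z_map'][v,u] for u,v in uv]); return o+d*z[:,None]
def cloud(c):
    v,u=np.mgrid[0:480,0:640]; 
    o,d=ray(c,np.c_[u.ravel(),v.ravel()]); P=o+d*c['z_map'].reshape(-1,1)
    return P.reshape(480,640,3)
def onplane(c,uv,n,d0):
    o,d=ray(c,uv); t=(d0-o@n)/(d@n); return o+d*t[:,None]
def proj(c,P):
    P=np.array(P,float).reshape(-1,3); q=(P-c['M'][:3,3])@c['M'][:3,:3]
    q=q*[1,-1,-1]; return cv2.projectPoints(q,np.zeros(3),np.zeros(3),np.array(c['K']),np.array(c['D']))[0].reshape(-1,2)
E
python3 - <<'E'
from h import *
import pickle
for n in ['scene','top','wrist']:
    c=grab(n); save(c,n+'0.png'); pickle.dump(c,open(n+'0.pkl','wb')); print(n,c['M'].round(2).tolist(),np.array(c['K']).tolist())
print(r.sense(), r.pinch_z)
E
```

```text
pics
scene [[0.23, -0.84, 0.5, 976.06], [0.97, 0.19, -0.13, -101.2], [0.01, 0.51, 0.86, 1017.71], [0.0, 0.0, 0.0, 1.0]] [[517.9283982797094, 0.0, 327.69760402139934], [0.0, 517.9283982797094, 237.41591176872598], [0.0, 0.0, 1.0]]
top [[0.06, 0.98, -0.21, 234.52], [-1.0, 0.06, -0.01, 5.16], [-0.0, 0.21, 0.98, 1196.88], [0.0, 0.0, 0.0, 1.0]] [[473.1699013712081, 0.0, 318.276815845281], [0.0, 473.1699013712081, 243.8826007662465], [0.0, 0.0, 1.0]]
wrist [[0.3, -0.93, -0.22, 109.39], [0.95, 0.29, 0.07, 568.49], [-0.0, -0.23, 0.97, 383.86], [0.0, 0.0, 0.0, 1.0]] [[404.2577510979899, 0.0, 318.5503194337097], [0.0, 404.2577510979899, 231.3746150800379], [0.0, 0.0, 1.0]]
{'time_s': 0.15, 'qpos': array([ 1.11449990e+00,  2.07219878e-01,  1.54258812e+00, -1.21290692e-05,
        1.39350260e+00, -1.50505159e-01]), 'qvel': array([ 0.00115607, -0.00222965, -0.00394343,  0.00027511, -0.00209951,
       -0.00116073]), 'tau': array([ 7.14782291e-04, -3.71311283e+01, -2.81814265e+01,  6.96979905e-02,
        3.27292015e-02, -9.60684179e-05]), 'ee_pos': array([172.84823993, 547.76588402, 204.57790735]), 'tcp_rot': array([[ 9.53609597e-01, -7.46252920e-04,  3.01045144e-01],
       [-3.01045969e-01, -1.54744023e-03,  9.53608374e-01],
       [-2.45783666e-04, -9.99998524e-01, -1.70031029e-03]]), 'ft_force': array([-0.08704314,  0.58845453, -1.59598805]), 'ft_torque': array([ 0.02098965, -0.02376809, -0.00303475]), 'grip_width': 0.9992366999803631} 18.8
```

View pics/scene0.png

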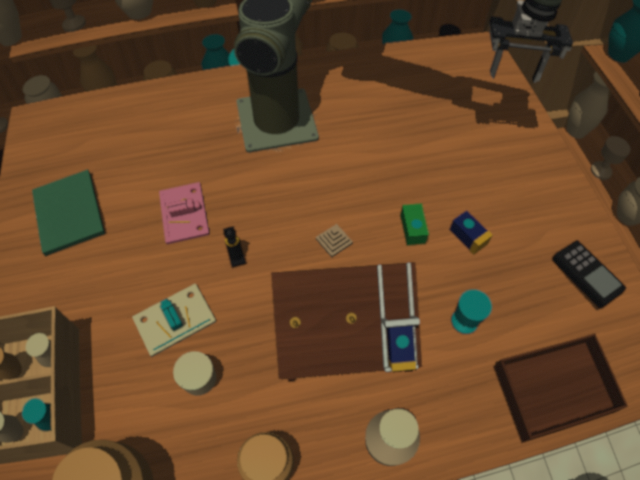

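View pics/top0.png

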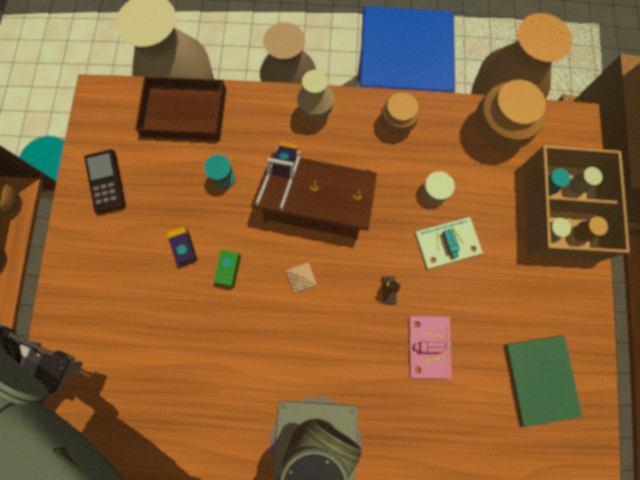

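View pics/wrist0.png

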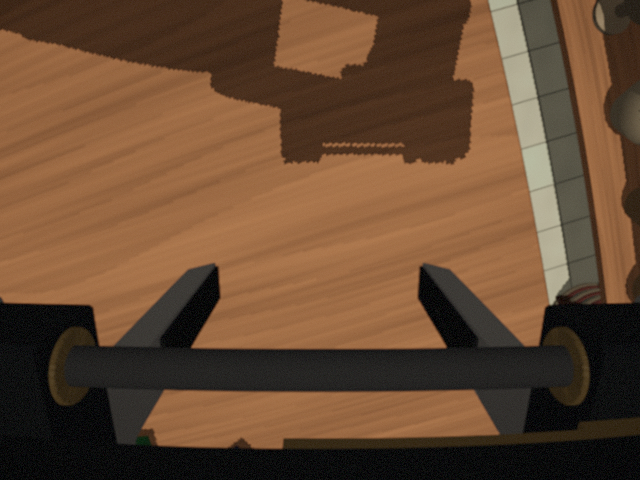

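The top view shows the cream plaque at (450,243) with a pink look-alike at (430,347). The loose navy box is at (182,247), next to a green one at (227,269), and the fixed navy box is in the rail at (285,157). The panel's pegs are at (314,186) and (358,195). The loose navy box and the cream plaque are the ones meant. I'll crop both to confirm, then measure.

```bash
python3 - <<'E'
import pickle
from h import *
s=pickle.load(open('scene0.pkl','rb'));t=pickle.load(open('top0.pkl','rb'))
def crop(c,x,y,w,h,k): return cv2.resize(c['pixels'][y:y+h,x:x+w,::-1],None,fx=k,fy=k,interpolation=cv2.INTER_CUBIC)
a=np.vstack([np.hstack([crop(s,120,270,100,90,4),crop(s,400,190,100,90,4)]),np.hstack([crop(t,400,200,100,60,4),crop(t,150,215,100,60,4)])])
cv2.imwrite('pics/crop1.png',a[:600])
b=np.hstack([crop(s,265,255,160,130,2.5),crop(t,245,135,140,108,3)[:325,:400]])
cv2.imwrite('pics/crop2.png',b)
for n,c in(('s',s),('t',t)):
    P=cloud(c)
    print(n,'table z',np.median(P[...,2][(abs(P[...,2])<15)]), (c['z_map']==0).mean())
P=cloud(s)
m=np.zeros((480,640),bool); m[285:360,305:345]=1
Q=P[m]; q0=np.median(Q,0)
for _ in range(5):
    cen=Q.mean(0); n=np.linalg.svd(Q-cen,full_matrices=False)[2][2]; n*=np.sign(n[2]); e=abs((Q-cen)@n); Q=Q[e<3]
print('plane',n,cen,np.degrees(np.arccos(n[2])),len(Q))
P=cloud(t)
Q=P[175:215,322:350].reshape(-1,3)
for _ in range(5):
    cen=Q.mean(0); n=np.linalg.svd(Q-cen,full_matrices=False)[2][2]; n*=np.sign(n[2]); e=abs((Q-cen)@n); Q=Q[e<3]
print('plane',n,cen,np.degrees(np.arccos(n[2])),len(Q))
E
```

```text
Traceback (most recent call last):
ValueError: all the input array dimensions except for the concatenation axis must match exactly, but along dimension 0, the array at index 0 has size 325 and the array at index 1 has size 324
```

View pics/crop1.png

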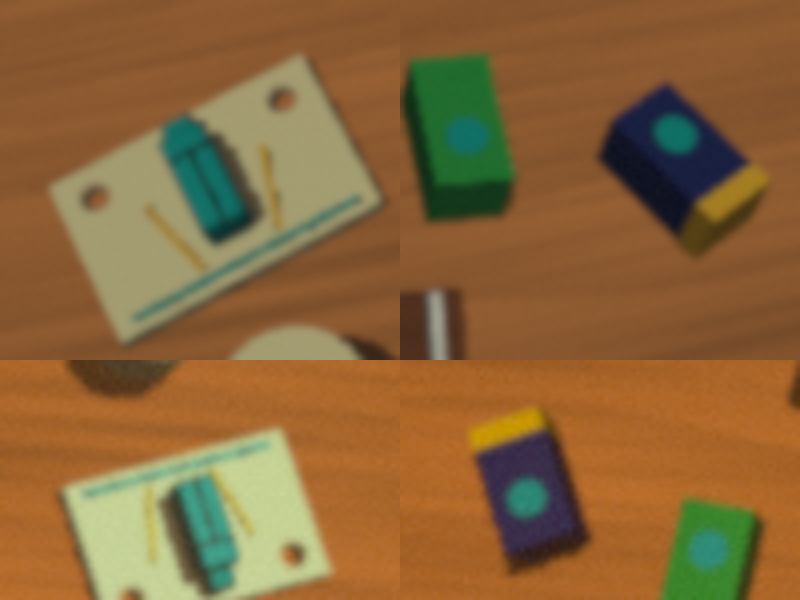

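The crop confirms the cream plaque, with its holes and head toward the robot, and the navy box with its gold end away from the robot. Next I'll measure the geometry.

```bash
python3 - <<'E'
import pickle
from h import *
s=pickle.load(open('scene0.pkl','rb'));t=pickle.load(open('top0.pkl','rb'))
def crop(c,x,y,w,h,k): return cv2.resize(c['pixels'][y:y+h,x:x+w,::-1],None,fx=k,fy=k,interpolation=cv2.INTER_CUBIC)
cv2.imwrite('pics/crop2.png',crop(s,265,255,160,130,5)); cv2.imwrite('pics/crop3.png',crop(t,240,135,150,108,5))
for n,c,(r0,r1,c0,c1) in(('s',s,(300,350,303,343)),('t',t,(178,210,322,348))):
    P=cloud(c)
    print(n,'table z',np.median(P[...,2][(abs(P[...,2])<15)]), (c['z_map']==0).mean())
    Q=P[r0:r1,c0:c1].reshape(-1,3)
    for _ in range(8):
        cen=Q.mean(0); m=np.linalg.svd(Q-cen,full_matrices=False)[2][2]; m*=np.sign(m[2]); e=abs((Q-cen)@m); Q=Q[e<max(2.5,2*np.median(e))]
    print('plane',m,cen,np.degrees(np.arccos(m[2])),len(Q),np.degrees(np.arctan2(m[1],m[0])))
E
```

```text
s table z -0.42650094707698827 0.004098307291666666
plane [-0.2534448   0.94999808  0.18239897] [618.43501256 -15.03582562  76.22322732] 79.49047547999461 1252 104.93772222267546
t table z 0.22563922461449692 0.003841145833333333
plane [ 0.49470366 -0.07053678  0.86619446] [602.75038908 -10.09100734  76.95452525] 29.980621402830582 728 -8.114759721305143
```

View pics/crop2.png

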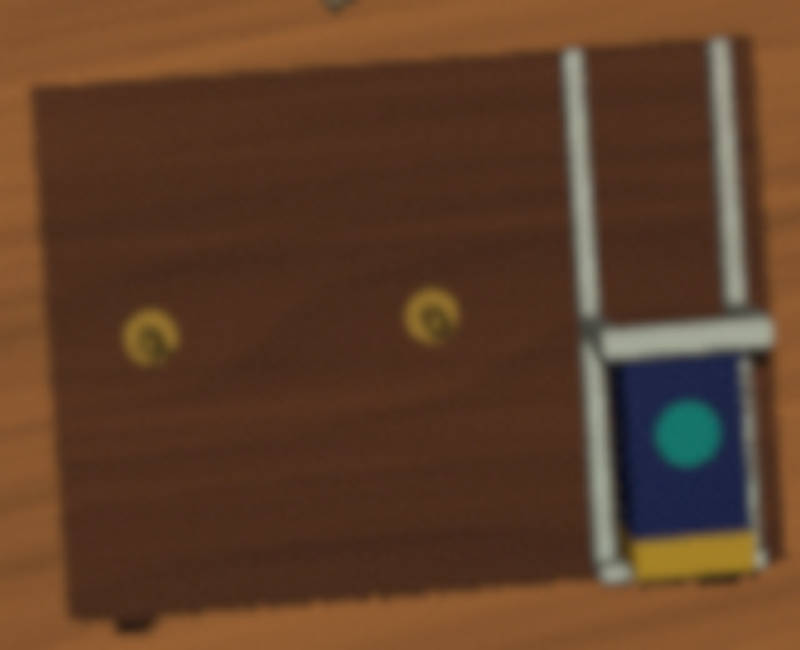

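View pics/crop3.png

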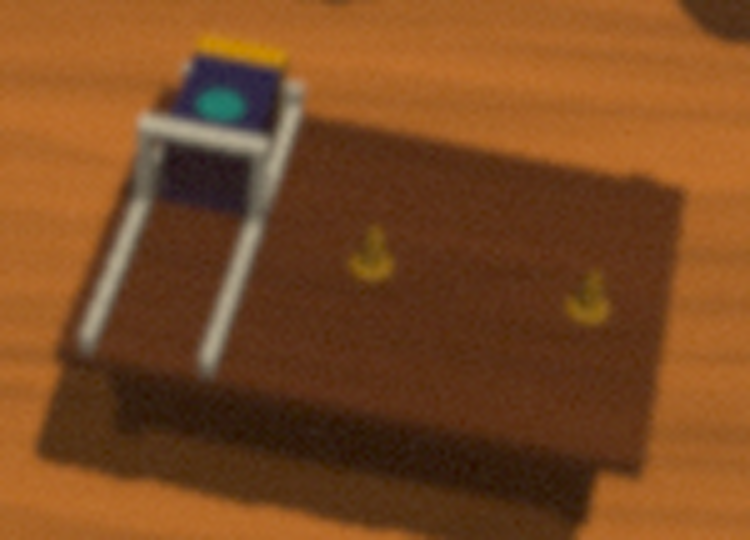

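```bash
cat > panel.py <<'E'
import pickle
from h import *
from scipy.optimize import least_squares
from scipy.spatial.transform import Rotation as Ro
s=pickle.load(open('scene0.pkl','rb'));t=pickle.load(open('top0.pkl','rb'))
S=[((35,88),(100,95,0)),((748,38),(100,-190,0)),((72,617),(-110,95,0)),((151,337),(0,55,0)),((433,317),(0,-55,0)),((785,562),(-110,-190,0)),((687,338),(-8,-145,56))]
T=[((637,470),(100,95,0)),((683,190),(-110,95,0)),((62,355),(100,-190,0)),((372,265),(0,-55,0)),((588,308),(0,55,0)),((205,133),(-8,-145,56))]
def pose(p):
    R=Ro.from_euler('z',p[3]).as_matrix()@Ro.from_euler('y',p[4]).as_matrix()@Ro.from_euler('x',p[5]).as_matrix()
    return R,p[:3]
us=np.array([[265+a/5,255+b/5] for (a,b),_ in S]);ut=np.array([[240+a/5,135+b/5] for (a,b),_ in T])
Xs=np.array([x for _,x in S]);Xt=np.array([x for _,x in T])
def res(p,which='st'):
    R,o=pose(p)
    out=[]
    if 's' in which: out.append(proj(s,Xs@R.T+o)-us)
    if 't' in which: out.append(proj(t,Xt@R.T+o)-ut)
    return np.vstack(out).ravel()
if __name__=='__main__':
    for w in ['st','s','t']:
        a=least_squares(lambda q:np.r_[res(q,w),(q[4]-np.pi/6)*500,q[5]*500],[600,0,77,np.pi-.14,np.pi/6,0],loss='soft_l1')
        R,o=pose(a.x); print(w,a.x.round(3)); print(res(a.x,w).reshape(-1,2).round(1).tolist())
        if w=='st': np.savez('panel.npz',R=R,o=o); print(R.round(4))
    # depth check
    d=np.load('panel.npz');R,o=d['R'],d['o']
    for c,(r0,r1,c0,c1) in((s,(300,350,305,340)),(t,(178,210,325,346))):
        Q=(cloud(c)[r0:r1,c0:c1].reshape(-1,3)-o)@R; print('depth z_p',np.percentile(Q[:,2],[10,50,90]))
E
python3 panel.py
```

```text
st [ 6.14018e+02 -1.21520e+01  6.88180e+01  2.89000e+00  5.23000e-01
  0.00000e+00]
[[7.4, 20.0], [-0.8, 33.2], [-10.8, -17.6], [-0.0, 0.4], [-0.1, 5.8], [6.8, -3.1], [-1.7, -18.1], [-7.5, 9.3], [8.8, -14.0], [2.4, -0.8], [0.1, -4.2], [-1.2, 0.2], [-5.0, 11.9]]
[[-8.392e-01 -2.494e-01 -4.833e-01]
 [ 2.160e-01 -9.684e-01  1.246e-01]
 [-4.991e-01  1.000e-04  8.665e-01]]
s [ 6.18246e+02 -1.35660e+01  7.95930e+01  2.88400e+00  5.23000e-01
  0.00000e+00]
[[7.0, 19.5], [0.2, 33.5], [-12.0, -17.3], [-0.5, 0.3], [0.1, 6.0], [7.7, -1.9], [-0.9, -17.8]]
t [ 6.54852e+02 -1.02800e+01 -6.03700e+01  2.91200e+00  5.24000e-01
 -0.00000e+00]
[[-10.5, 4.7], [1.5, -10.8], [9.2, 0.0], [0.6, -2.3], [-4.7, -0.1], [-0.4, 15.7]]
depth z_p [-35.88637213  -1.87730762  31.88180165]
depth z_p [-28.74032187  12.62818148  50.62148294]
```

```bash
sed -i 's/(q\[4\]-np.pi\/6)/(q[4]+np.pi\/6)/; s/np.pi-.14,np.pi\/6,0/np.pi-.14,-np.pi\/6,0/' panel.py; python3 panel.py
```

```text
st [ 6.07293e+02 -1.12110e+01  6.85710e+01  2.99700e+00 -5.23000e-01
 -0.00000e+00]
[[-1.1, 0.1], [0.7, -0.1], [-0.8, 1.0], [-0.2, -0.0], [-0.6, -0.2], [-0.2, -0.0], [-0.4, 0.1], [0.5, -0.4], [-0.1, -0.2], [-2.5, -1.3], [-1.1, 0.5], [-1.1, 0.6], [-1.0, 0.5]]
[[-0.857  -0.1445  0.4946]
 [ 0.1251 -0.9895 -0.0723]
 [ 0.4999 -0.      0.8661]]
s [ 6.05189e+02 -9.59400e+00  6.33430e+01  2.99500e+00 -5.24000e-01
 -0.00000e+00]
[[-0.2, 0.2], [0.8, 0.2], [-0.1, 0.5], [0.5, -0.2], [-0.2, -0.3], [-0.3, -0.3], [-0.3, 0.0]]
t [ 6.11403e+02 -1.33420e+01  5.67360e+01  2.99800e+00 -5.23000e-01
  0.00000e+00]
[[1.0, -0.9], [0.1, -0.1], [-0.7, -1.4], [-0.1, 0.6], [-0.6, 0.5], [0.3, 0.9]]
depth z_p [0.55283492 2.87026309 5.3449518 ]
depth z_p [2.98069409 4.88435125 6.72656642]
```

```bash
cat > obj.py <<'E'
from h import *
Z=np.array([0,0,1.])
def rect(m): 
    cs=cv2.findContours(m.astype(np.uint8)*255,cv2.RETR_EXTERNAL,cv2.CHAIN_APPROX_NONE)[0]; return max(cs,key=cv2.contourArea) if cs else None
def hsv(c): return cv2.cvtColor(c['pixels'],cv2.COLOR_RGB2HSV)
E
python3 - <<'E'
import pickle
from obj import *
s=pickle.load(open('scene0.pkl','rb'));t=pickle.load(open('top0.pkl','rb'))
for n,c,pb,bb in (('s',s,(115,270,110,90),(445,205,50,50)),('t',t,(405,205,85,70),(160,220,45,55))):
    H=hsv(c); 
    x,y,w,h=pb; sub=H[y:y+h,x:x+w]; 
    m=np.zeros((480,640),np.uint8); m[y:y+h,x:x+w]=((sub[...,1]<120)&(sub[...,2]>110)) ; m=cv2.morphologyEx(m,cv2.MORPH_CLOSE,np.ones((9,9)))
    k=rect(m); P=onplane(c,k[:,0,:],Z,10.)[:,:2].astype(np.float32); print(n,'plaque',cv2.minAreaRect(P))
    x,y,w,h=bb; P=cloud(c); mm=np.zeros((480,640),bool); mm[y:y+h,x:x+w]=1; mm&=P[...,2]>35
    print(n,'box',cv2.minAreaRect(P[mm][:,:2].astype(np.float32)),np.median(P[mm][:,2]))
    g=mm&(H[...,0]>15)&(H[...,0]<32)&(H[...,1]>120); print(' gold',np.median(P[g],0))
    for nm,(u,v) in dict(goblet=((470,305) if n=='s' else (217,168)),pyr=((334,238) if n=='s' else (301,276)),cat=((232,235) if n=='s' else (389,283)),pot=((193,370) if n=='s' else (439,186))).items(): print(' ',nm,P[v,u].round())
s0=r.sense(); c=pickle.load(open('wrist0.pkl','rb')); print(np.array(c['hand_eye']).round(3))
E
```

```text
s plaque ((511.7637023925781, -311.8836975097656), (103.90935516357422, 152.41574096679688), 19.262508392333984)
s box ((686.543212890625, 130.23910522460938), (94.52742004394531, 735.2582397460938), 44.03581237792969) 42.82942025553717
 gold [489.32834696 381.21950473  42.76929603]
  goblet [651. 276.  90.]
  pyr [414.  58.  42.]
  cat [ 388. -157.   91.]
  pot [ 649. -274.   59.]
t plaque ((512.1090087890625, -312.143798828125), (102.77325439453125, 153.76864624023438), 18.996341705322266)
t box ((344.4012451171875, 217.3302001953125), (471.1232604980469, 79.97248077392578), 52.98634338378906) 44.24168811461027
 gold [488.2349295  380.51712147  44.51777985]
  goblet [647. 285.  90.]
  pyr [395.  59.  54.]
  cat [ 388. -152.   77.]
  pot [ 645. -274.   62.]
[[-0.00000e+00 -9.72000e-01 -2.35000e-01 -6.67770e+01]
 [-1.00000e-03  2.35000e-01 -9.72000e-01 -1.79444e+02]
 [ 1.00000e+00 -0.00000e+00 -1.00000e-03  4.12000e-01]
 [ 0.00000e+00  0.00000e+00  0.00000e+00  1.00000e+00]]
```

```bash
python3 -m jog '[[[32,5,-9],0],[[32,5,-9],0],[[32,5,-9],0],[[32,5,-9],0],[[32,5,-9],0],[[32,5,-9],0],[[32,5,-9],0],[[32,5,-9],0],[[32,5,-8],0],[[30,0,-8],0],[[0,0,0],0]]' 1; python3 - <<'E'
from obj import *
import pickle
c=grab('wrist'); save(c,'w1.png'); pickle.dump(c,open('w1.pkl','wb')); print(r.sense()['ee_pos'],r.sense()['tcp_rot'].round(3).tolist())
E
```

```text
time_s: 1.25
ee_pos: [452.6, 366.4, 159.9]
tcp_rot: [[0.952, 0.001, 0.305], [-0.305, -0.001, 0.952], [0.001, -1.0, -0.001]]
ft_force: [-0.3, 0.7, 0.4]
grip_width: 1.003
[450.86397063 367.55029553 159.93180636] [[0.953, -0.001, 0.304], [-0.304, -0.0, 0.953], [-0.001, -1.0, -0.001]]
```

View pics/w1.png

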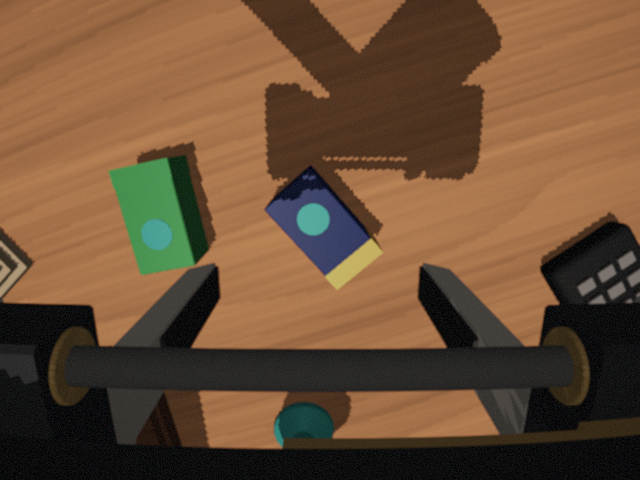

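Box lid corners are at about (267,210), (310,167), (382,248) and (336,289); the gold end is at the lower right.

```bash
python3 - <<'E'
from obj import *
import pickle
c=pickle.load(open('w1.pkl','rb'))
H=hsv(c); m=np.zeros((480,640),np.uint8)
sub=H[150:300,250:395]; h,s_,v=sub[...,0],sub[...,1],sub[...,2]
P=cloud(c)
z=P[150:300,250:395,2]
mm=(z>38)&(z<50); m[150:300,250:395]=mm
k=rect(m); Q=onplane(c,k[:,0,:],Z,44.)[:,:2].astype(np.float32); print(cv2.minAreaRect(Q),np.median(z[mm]))
q=onplane(c,[(267,210),(310,167),(382,248),(336,289)],Z,44.); print(q)
print('dot',onplane(c,[(314,219)],Z,44.))
print('pinned ctr',q.mean(0), np.degrees(np.arctan2(*( (q[2]+q[3]-q[0]-q[1])[[1,0]]))))
# goblet etc
E
```

```text
((457.8751525878906, 369.1570129394531), (84.94050598144531, 47.0263786315918), 23.449907302856445) 44.26229983632345
[[429.94005712 333.92586882  44.        ]
 [409.56187364 374.17413631  44.        ]
 [484.30864359 407.4229538   44.        ]
 [505.38166863 364.2772081   44.        ]]
dot [[447.11054939 365.09038455  44.        ]]
pinned ctr [457.29806074 369.95004176  44.        ] 22.951162282697553
```

```bash
cat >> h.py <<'E'
def delta(tgt,az):
    "tool-frame shift (in axes as they stand) to TCP target, plus spin so that tool x has azimuth az (deg)"
    s=r.sense();R=np.array(s['tcp_rot']);d=R.T@(np.array(tgt)-s['ee_pos'])
    a=np.degrees(np.arctan2(R[1,0],R[0,0])); sp=-np.radians((az-a+180)%360-180)
    print('pos',s['ee_pos'].round(1),'az %.2f'%a,'shift now-axes',d.round(1),'spin %.3f'%sp)
    c,si=np.cos(np.radians(az)),np.sin(np.radians(az)); Rn=np.array([[c,0,-si],[si,0,c],[0,-1,0]])
    print('   shift after spin',(Rn.T@(np.array(tgt)-s['ee_pos'])).round(1))
E
python3 - <<'E'
from obj import *
import pickle
c=pickle.load(open('w1.pkl','rb'))
print('green',onplane(c,[(112,172),(169,158),(191,266),(140,274),(207,245)],Z,44.).round())
delta([453,367.4,14],23.3)
E
```

```text
green [[367. 233.  44.]
 [371. 278.  44.]
 [453. 263.  44.]
 [447. 221.  44.]
 [441. 281.  44.]]
pos [450.9 367.6 159.9] az -17.70 shift now-axes [  2.2 145.9   0.6] spin -0.716
   shift after spin [  1.9 145.9  -1. ]
```

```bash
python3 -m jog '[[[0,10,0],-0.143],[[0,10,0],-0.143],[[0,10,0],-0.143],[[0,10,0],-0.143],[[0,10,0],-0.144],[[2,20,-1],0],[[0,20,0],0],[[0,20,0],0],[[0,15,0],0],[[0,0,0],0]]' 0.8; python3 - <<'E'
from obj import *
delta([453,367.4,14],23.3)
c=grab('wrist'); save(c,'w2.png')
E
```

```text
time_s: 2.3
ee_pos: [449.2, 368.0, 32.9]
tcp_rot: [[0.917, -0.005, -0.4], [0.4, -0.003, 0.917], [-0.006, -1.0, -0.0]]
ft_force: [-0.9, 0.4, -0.9]
grip_width: 0.802
pos [449.2 368.   32.9] az 23.57 shift now-axes [ 3.4 18.9 -2. ] spin 0.005
   shift after spin [ 3.3 18.9 -2. ]
```

View pics/w2.png

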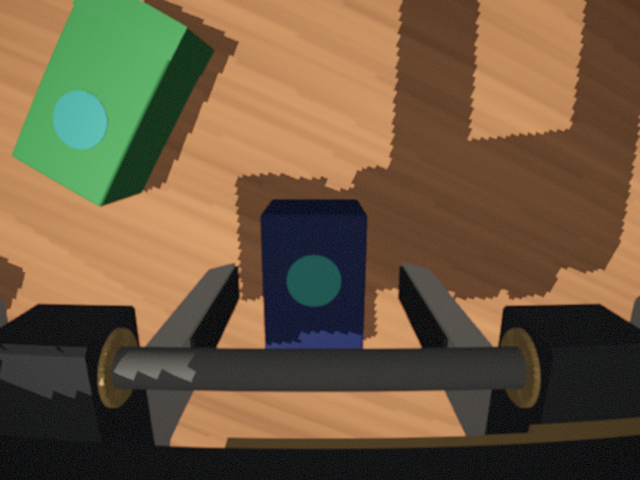

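```bash
python3 -m jog '[[[2,9,-1],0],[[1,9,-1],0],[[0,0,0],0]]' ; python3 -m jog '[[[0,0,0],0],[[0,0,0],0],[[0,0,0],0],[[0,0,0],0],[[0,0,0],0]]' 0; python3 -m jog '[[[0,-20,0],0],[[0,-25,0],0],[[0,-25,0],0],[[0,-25,0],0],[[0,-25,0],0],[[0,-25,0],0],[[0,-25,0],0],[[0,0,0],0]]'; python3 - <<'E'
from obj import *
c=grab('wrist'); save(c,'w3.png')
d=np.load('panel.npz');R,o=d['R'],d['o']
# pre-insert: box centre panel x 55, grasp
az=np.degrees(np.arctan2(-R[1,0],-R[0,0])); print(az)
c=o+R@[60,-145,0]; print(c); delta(c+[0,0,140],az)
E
```

```text
time_s: 2.65
ee_pos: [455.2, 367.4, 16.5]
tcp_rot: [[0.917, -0.001, -0.399], [0.399, -0.001, 0.917], [-0.002, -1.0, -0.0]]
ft_force: [0.1, -0.8, -0.3]
grip_width: 0.798
time_s: 3.15
ee_pos: [455.8, 368.1, 17.8]
tcp_rot: [[0.917, 0.0, -0.399], [0.399, 0.0, 0.917], [0.001, -1.0, 0.0]]
ft_force: [0.5, 0.2, 1.2]
grip_width: 0.488
time_s: 3.95
ee_pos: [458.0, 369.4, 191.6]
tcp_rot: [[0.917, 0.007, -0.399], [0.399, 0.004, 0.917], [0.008, -1.0, 0.001]]
ft_force: [1.2, 0.7, -0.7]
grip_width: 0.487
-8.308075528586913
[576.82690531 139.77572942  98.56822341]
pos [456.7 368.6 189. ] az 23.51 shift now-axes [  19.1  -49.6 -257.7] spin 0.555
   shift after spin [ 151.9  -49.5 -209. ]
```

View pics/w3.png

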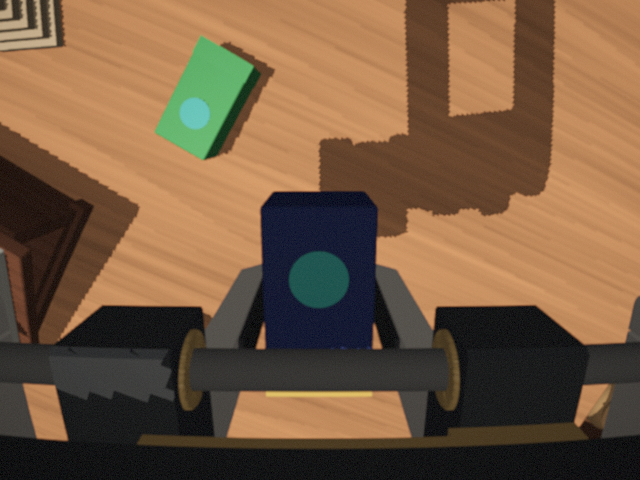

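```bash
python3 -m jog '[[[0,-12,-20],0.139],[[0,-12,-25],0.139],[[0,-12,-25],0.139],[[0,-12,-25],0.138],[[25,0,-25],0],[[25,0,-25],0],[[25,0,-25],0],[[25,0,-15],0],[[0,0,0],0]]'; python3 - <<'E'
from obj import *
import pickle
c=grab('wrist'); save(c,'w4.png'); pickle.dump(c,open('w4.pkl','wb'))
d=np.load('panel.npz');R,o=d['R'],d['o']
az=-8.31; delta(o+R@[60,-145,0]+[0,0,140],az)
E
```

```text
time_s: 4.9
ee_pos: [560.5, 169.1, 232.5]
tcp_rot: [[0.989, -0.003, 0.149], [-0.149, -0.002, 0.989], [-0.003, -1.0, -0.002]]
ft_force: [-1.2, -0.2, -1.6]
grip_width: 0.487
pos [559.  170.7 232.5] az -8.46 shift now-axes [ 22.1  -6.1 -28. ] spin -0.003
   shift after spin [ 22.1  -6.  -28. ]
```

View pics/w4.png

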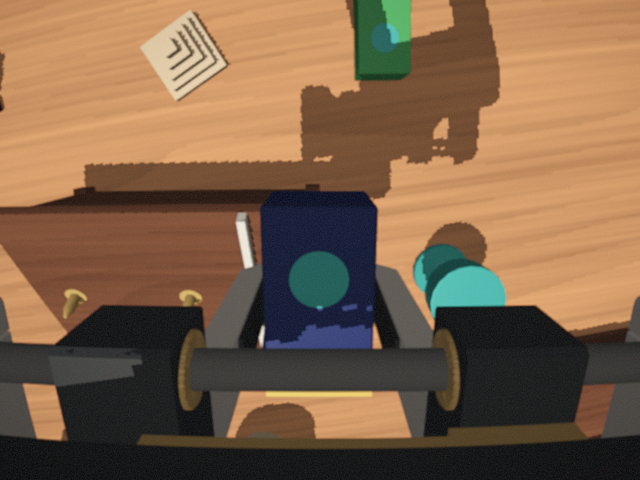

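```bash
python3 - <<'E'
from obj import *
import pickle
c=pickle.load(open('w4.pkl','rb'))
cv2.imwrite('pics/crop4.png',cv2.resize(c['pixels'][190:320,50:270,::-1],None,fx=3.6,fy=3.6,interpolation=cv2.INTER_CUBIC))
d=np.load('panel.npz');R,o=d['R'],d['o']
for p in [(0,55,0),(0,55,24),(0,-55,0),(0,-55,24),(100,95,0),(100,-110,0),(100,-113,10)]: print(p,proj(c,o+R@p).round(1), ((proj(c,o+R@p)-[50,190])*3.6).round())
P=cloud(c); Q=(P[215:285,90:180].reshape(-1,3)-o)@R; print(np.percentile(Q[:,2],[5,50,95]))
E
```

```text
(0, 55, 0) [[ 77.4 290.8]] [[ 99. 363.]]
(0, 55, 24) [[ 66.7 311.8]] [[ 60. 439.]]
(0, -55, 0) [[191.4 291.9]] [[509. 367.]]
(0, -55, 24) [[185.4 313.6]] [[488. 445.]]
(100, 95, 0) [[-18.8 210.3]] [[-248.   73.]]
(100, -110, 0) [[234.8 207.9]] [[665.  65.]]
(100, -113, 10) [[236.9 216.8]] [[673.  97.]]
[4.00577    4.8882212  5.77424815]
```

View pics/crop4.png

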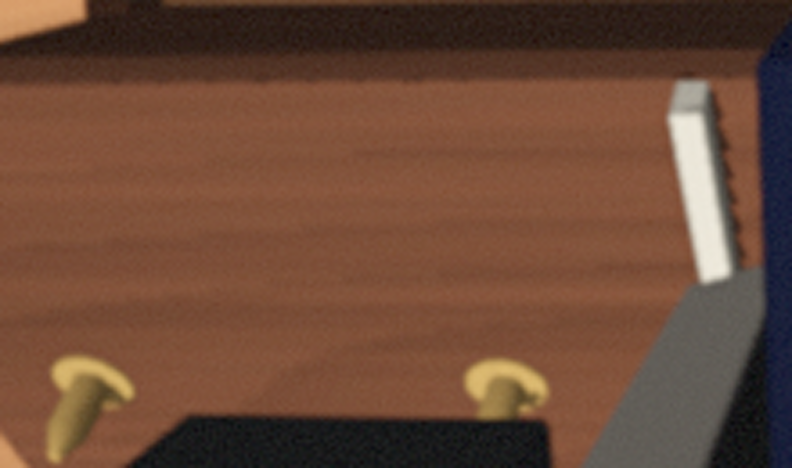

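Wrist view: the peg flanges are at about (76,295) and (191,296), and depth over the board reads 4.9 mm above my panel estimate. A 4.9 mm shift along the normal explains both, so I'll adopt it.

```bash
cat >> h.py <<'E'
_d=None
def panel():
    d=np.load('panel.npz'); return d['R'],d['o']+d['R']@np.array([0,0,4.9])
def top(p): # panel coords -> TCP target for grasp point at p
    R,o=panel(); return o+R@np.array(p,float)-[0,0,18.8]
def where():
    R,o=panel(); s=r.sense(); g=s['ee_pos']-np.array(s['tcp_rot'])[:,1]*18.8; print('grasp pt in panel',((g-o)@R).round(1),'F',s['ft_force'].round(1),'w',round(s['grip_width'],3),'t',round(s['time_s'],2))
E
python3 - <<'E'
from h import *
where(); delta(top([76,-145,75]),-8.31); delta(top([76,-145,54]),-8.31)
E
```

```text
grasp pt in panel [ 155.4 -173.   116.4] F [-0.4  0.5 -0.7] w 0.488 t 4.95
pos [559.  170.7 232.5] az -8.46 shift now-axes [ 48.6  75.4 -27.8] spin -0.003
   shift after spin [ 48.2  75.6 -28. ]
pos [559.  170.7 232.5] az -8.46 shift now-axes [ 38.1  93.6 -27.8] spin -0.003
   shift after spin [ 37.7  93.8 -28. ]
```

```bash
python3 -m jog '[[[12,0,-7],0],[[12,0,-7],0],[[12,10,-7],0],[[12,15,-7],0],[[0,25,0],0],[[0,25,0],0],[[0,0,0],0],[[0,0,0],0],[[0,0,0],0]]'; python3 - <<'E'
from obj import *
import pickle
where()
c=grab('wrist'); save(c,'w5.png'); pickle.dump(c,open('w5.pkl','wb'))
c=grab('scene'); cv2.imwrite('pics/s5.png',cv2.resize(c['pixels'][190:400,260:520,::-1],None,fx=3,fy=3)[:600])
E
```

```text
time_s: 5.85
ee_pos: [604.0, 137.6, 161.7]
tcp_rot: [[0.99, 0.002, 0.144], [-0.144, 0.0, 0.99], [0.002, -1.0, 0.001]]
ft_force: [0.3, -0.4, -1.5]
grip_width: 0.488
grasp pt in panel [  77.4 -146.7   79.6] F [ 0.3 -0.4 -1.5] w 0.488 t 5.85
```

View pics/w5.png

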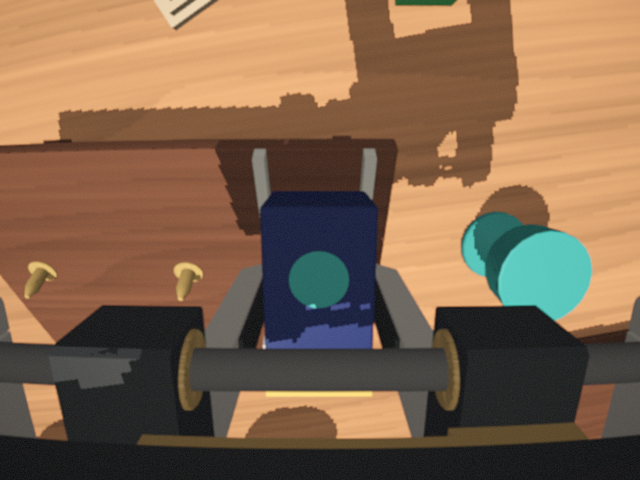

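View pics/s5.png

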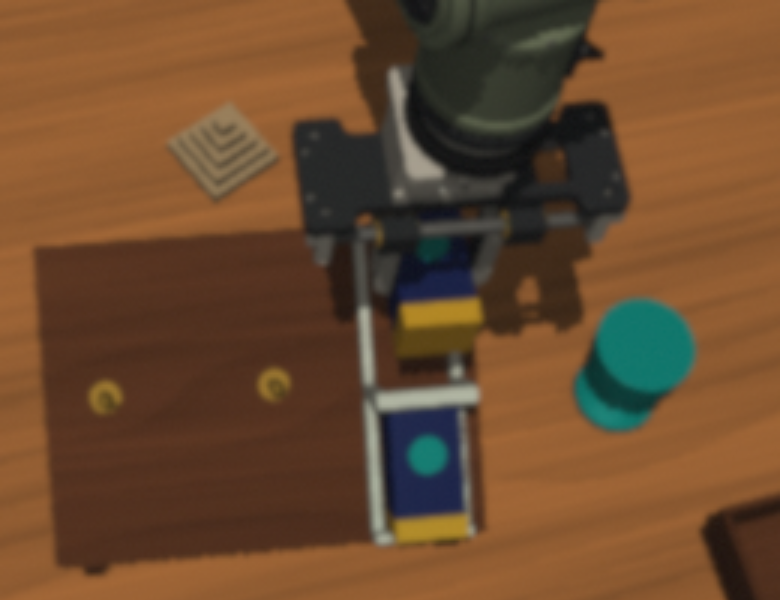

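```bash
python3 - <<'E'
from obj import *
import pickle
c=pickle.load(open('w5.pkl','rb')); R,o=panel()
for p in [(100,-113,10),(100,-119,10),(100,-171,10),(100,-177,10),(0,55,0),(0,-55,0)]: print(p,proj(c,o+R@p).round(1))
cv2.imwrite('pics/crop5.png',cv2.resize(c['pixels'][130:300,240:400,::-1],None,fx=3.5,fy=3.5,interpolation=cv2.INTER_CUBIC))
cv2.imwrite('pics/crop5b.png',cv2.resize(c['pixels'][130:310,0:220,::-1],None,fx=3.3,fy=3.3,interpolation=cv2.INTER_CUBIC))
P=cloud(c)
for v in (165,180): print([((P[v,u]-o)@R).round(1).tolist() for u in (258,262,366,370)])
E
```

```text
(100, -113, 10) [[252.1 158.8]]
(100, -119, 10) [[263.7 158.7]]
(100, -171, 10) [[365.1 158.7]]
(100, -177, 10) [[376.7 158.8]]
(0, 55, 0) [[ 41.9 269.8]]
(0, -55, 0) [[188.  271.2]]
[[96.2, -115.7, 10.0], [95.8, -117.7, 9.5], [96.5, -171.7, 10.5], [95.4, -174.0, 8.8]]
[[86.1, -114.6, 9.5], [87.0, -117.0, 10.6], [85.7, -172.7, 8.9], [86.2, -174.8, 9.5]]
```

View pics/crop5.png

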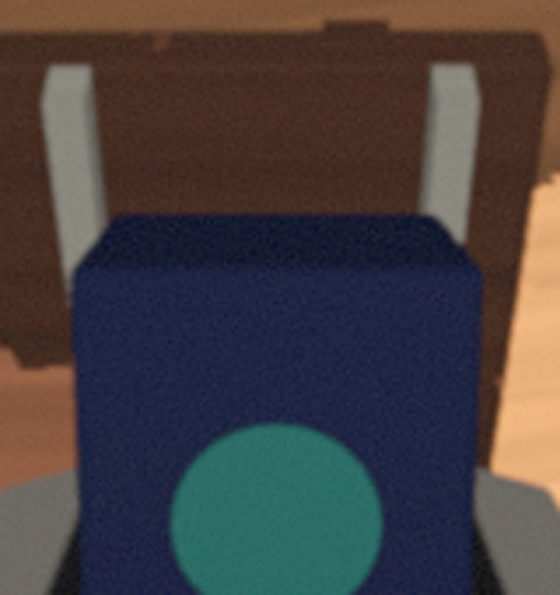

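View pics/crop5b.png

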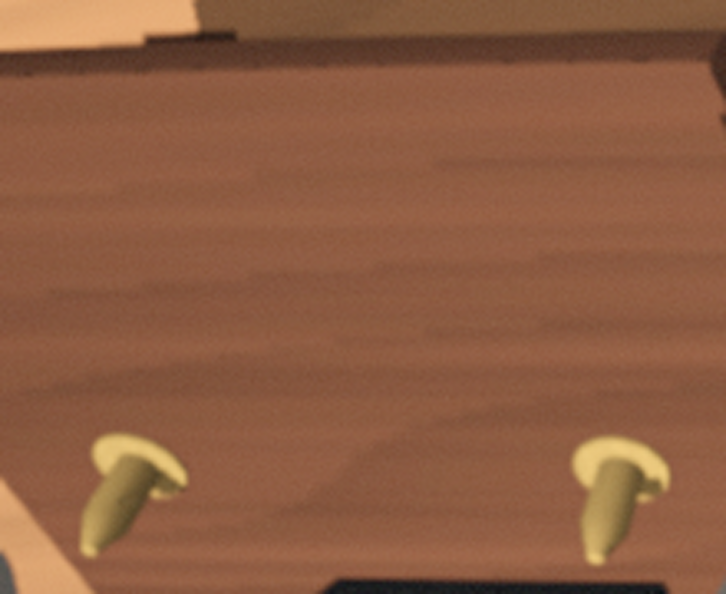

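```bash
python3 -m jog '[[[-4,8,-2],0],[[-4,8,0],0],[[-3,7,0],0],[[0,0,0],0],[[0,0,0],0]]'; python3 -c "
from h import *
where()"
```

```text
time_s: 6.45
ee_pos: [591.2, 137.2, 137.0]
tcp_rot: [[0.99, -0.001, 0.144], [-0.144, -0.0, 0.99], [-0.001, -1.0, -0.0]]
ft_force: [-0.5, -1.2, -1.4]
grip_width: 0.486
grasp pt in panel [  76.  -144.6   52. ] F [-0.5 -1.2 -1.4] w 0.486 t 6.45
```

```bash
python3 -m jog '[[[2.4,3.4,0],0],[[2.4,3.4,0],0],[[2.4,3.4,0],0],[[2.4,3.4,0],0],[[0,0,0],0]]'; python3 - <<'E'
from obj import *
where()
c=grab('wrist'); save(c,'w6.png')
P=cloud(c); R,o=panel(); q=P[205:290:12,320]; print(((q-o)@R).round(1).tolist())
E
```

```text
time_s: 6.95
ee_pos: [603.9, 135.8, 126.0]
tcp_rot: [[0.989, 0.005, 0.145], [-0.145, 0.0, 0.99], [0.005, -1.0, 0.001]]
ft_force: [1.8, 0.4, 5.4]
grip_width: 0.49
grasp pt in panel [  59.5 -145.    48.7] F [1.8 0.4 5.4] w 0.49 t 6.95
[[96.1, -145.9, 32.7], [95.4, -145.9, 39.0], [92.5, -145.9, 42.6], [88.3, -145.9, 44.9], [83.9, -145.9, 47.0], [79.1, -145.9, 49.0], [73.7, -145.9, 50.5], [70.4, -145.9, 54.0]]
```

View pics/w6.png

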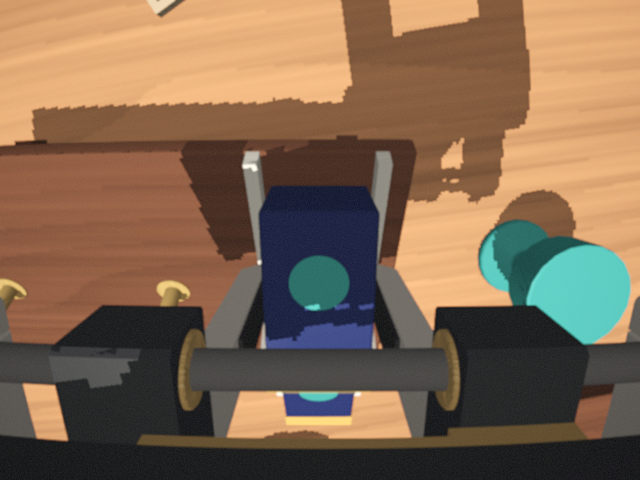

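```bash
python3 -m jog '[[[1,3.3,0],0],[[1,3.3,0],0],[[1,3.3,0],0],[[1,3.3,0],0],[[0,0,0],0]]'; python3 - <<'E'
from obj import *
where()
c=grab('wrist'); save(c,'w7.png')
P=cloud(c); R,o=panel(); q=P[205:290:12,320]; print(((q-o)@R).round(1).tolist())
E
```

```text
time_s: 7.5
ee_pos: [609.2, 135.1, 113.5]
tcp_rot: [[0.989, 0.008, 0.145], [-0.145, 0.0, 0.989], [0.008, -1.0, 0.001]]
ft_force: [3.5, -0.7, 5.8]
grip_width: 0.486
grasp pt in panel [  48.7 -145.    40.5] F [ 3.5 -0.7  5.8] w 0.486 t 7.5
[[86.1, -145.9, 25.5], [87.6, -145.8, 34.1], [88.8, -145.8, 41.8], [84.6, -145.8, 43.6], [79.5, -145.8, 44.7], [74.3, -145.8, 46.0], [69.4, -145.9, 47.7], [63.2, -145.9, 48.5]]
```

```bash
python3 -m jog '[[[0,3,0],0],[[0,3,0],0],[[0,0,0],0],[[0,0,0],0]]'; python3 - <<'E'
from obj import *
where()
c=grab('wrist'); save(c,'w8.png')
P=cloud(c); R,o=panel(); q=P[205:290:12,320]; print(((q-o)@R).round(1).tolist())
E
```

```text
time_s: 7.95
ee_pos: [610.1, 135.0, 108.0]
tcp_rot: [[0.989, 0.011, 0.145], [-0.145, 0.0, 0.989], [0.011, -1.0, 0.002]]
ft_force: [3.9, -0.9, 5.3]
grip_width: 0.493
grasp pt in panel [  45.2 -145.    36.3] F [ 3.9 -0.9  5.3] w 0.493 t 7.95
[[83.1, -145.9, 21.8], [83.9, -145.9, 29.6], [84.8, -145.9, 36.9], [84.1, -145.8, 42.2], [80.6, -145.8, 44.6], [74.5, -145.9, 44.8], [67.9, -145.9, 45.0], [62.9, -145.9, 46.7]]
```

View pics/w8.png

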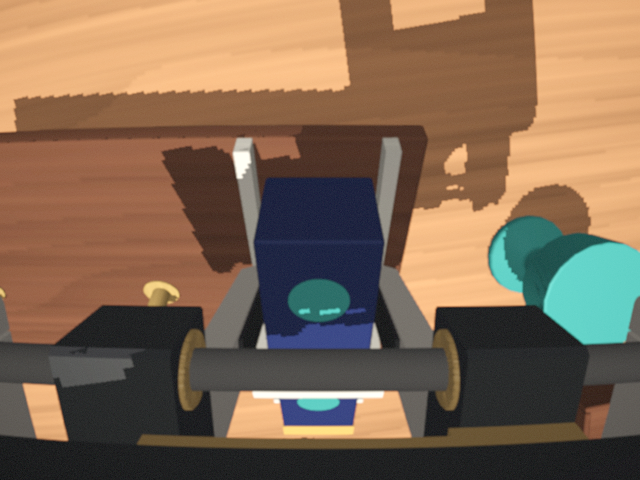

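```bash
python3 -m jog '[[[2.2,1.6,0],0],[[2.2,1.4,0],0],[[2.2,1.4,0],0],[[2.2,1.3,0],0],[[2.2,1.3,0],0],[[2.2,1.3,0],0],[[0,0,0],0]]'; python3 - <<'E'
from obj import *
where()
c=grab('wrist'); save(c,'w9.png')
P=cloud(c); R,o=panel(); q=P[180:290:10,320]; print(((q-o)@R).round(1).tolist())
E
```

```text
time_s: 8.7
ee_pos: [620.7, 133.3, 98.6]
tcp_rot: [[0.989, 0.005, 0.144], [-0.144, 0.0, 0.99], [0.005, -1.0, 0.001]]
ft_force: [1.3, 0.3, 6.3]
grip_width: 0.487
grasp pt in panel [  31.1 -145.    33.5] F [1.3 0.3 6.3] w 0.487 t 8.7
[[70.1, -145.9, 4.6], [69.3, -145.9, 10.2], [69.7, -145.9, 17.0], [70.5, -145.8, 23.9], [71.0, -145.8, 30.0], [70.4, -145.8, 34.6], [72.2, -145.8, 41.5], [69.4, -145.8, 43.5], [65.3, -145.8, 44.4], [59.9, -145.8, 44.3], [54.0, -145.8, 44.0]]
```

View pics/w9.png

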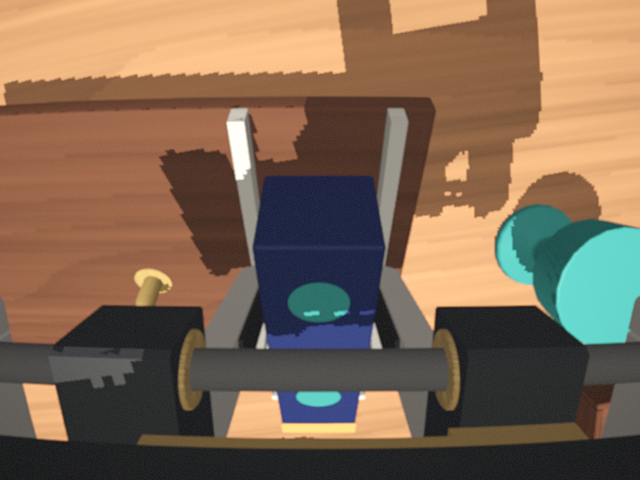

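Flat, with the upper end at x≈70.5 (target 68). I'll slide it a few more mm and watch for the stop force.

```bash
python3 -m jog '[[[1.5,0.8,0],0],[[1.5,0.8,0],0],[[1.5,0.8,0],0],[[0,0,0],0]]'; python3 - <<'E'
from obj import *
where()
c=grab('wrist'); save(c,'w10.png')
P=cloud(c); R,o=panel(); q=P[170:290:10,320]; print(((q-o)@R).round(1).tolist())
E
```

```text
time_s: 9.15
ee_pos: [622.5, 133.1, 97.3]
tcp_rot: [[0.99, -0.001, 0.144], [-0.144, 0.001, 0.99], [-0.001, -1.0, 0.0]]
ft_force: [-8.5, 0.3, 15.4]
grip_width: 0.486
grasp pt in panel [  28.8 -145.    33.4] F [-8.5  0.3 15.4] w 0.486 t 9.15
[[69.9, -145.9, 0.3], [67.9, -145.9, 4.6], [68.3, -145.9, 11.7], [68.2, -145.9, 18.0], [68.0, -145.9, 23.7], [68.3, -145.9, 29.6], [69.1, -145.8, 35.8], [68.7, -145.8, 40.4], [68.2, -145.8, 44.7], [63.2, -145.8, 44.6], [58.1, -145.8, 44.8], [52.2, -145.9, 44.5]]
```

```bash
python3 -m jog '[[[-0.5,-0.5,0],0],[[0,0,0],0],[[0,0,0],0]]' 0.7;  python3 -m jog '[[[0,-20,0],0],[[0,-30,0],0],[[0,-30,0],0],[[0,-30,0],0],[[0,-20,0],0],[[0,0,0],0]]'; python3 - <<'E'
from obj import *
where()
c=grab('wrist'); save(c,'w11.png')
P=cloud(c); R,o=panel(); print(((P[100:290:10,320]-o)@R).round(1).tolist())
delta([512,-312,200],0)
E
```

```text
time_s: 9.5
ee_pos: [622.1, 132.7, 93.8]
tcp_rot: [[0.99, -0.001, 0.144], [-0.144, -0.0, 0.99], [-0.001, -1.0, -0.0]]
ft_force: [-0.1, 0.3, 0.3]
grip_width: 0.688
time_s: 10.1
ee_pos: [624.6, 132.9, 228.2]
tcp_rot: [[0.99, 0.007, 0.144], [-0.144, 0.001, 0.99], [0.007, -1.0, 0.002]]
ft_force: [0.4, 0.1, 0.0]
grip_width: 0.703
grasp pt in panel [  92.5 -145.1  147.7] F [0.4 0.1 0. ] w 0.703 t 10.1
[[54.3, -147.3, -113.2], [99.6, -146.7, -4.3], [94.0, -146.7, -0.6], [86.1, -146.7, -0.8], [78.6, -146.7, 0.3], [70.8, -146.8, 1.1], [68.7, -146.7, 11.0], [68.2, -146.7, 22.5], [67.6, -146.6, 33.1], [67.1, -146.6, 43.3], [59.3, -146.6, 44.2], [50.3, -146.7, 44.0], [42.1, -146.7, 45.1], [31.4, -146.7, 43.9], [20.8, -146.8, 43.5], [10.3, -146.8, 43.7], [-0.5, -146.9, 44.0], [-11.9, -146.9, 44.4], [-10.4, -146.8, 55.8]]
pos [623.2 132.8 225.6] az -8.30 shift now-axes [ -45.9   25.1 -456.2] spin -0.145
   shift after spin [-111.2   25.6 -444.8]
```

View pics/w11.png

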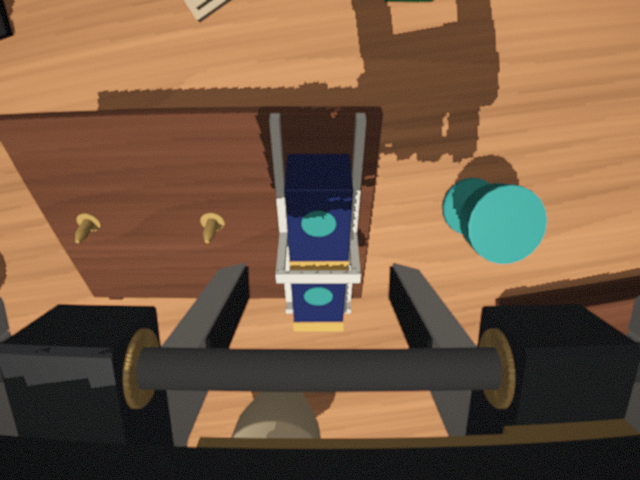

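```bash
python3 -m jog '[[[-5,0,-44],0],[[-5,0,-44],0],[[-5,0,-44],0],[[-5,3,-44],0],[[-5,5,-44],0],[[-5,5,-44],0],[[-5,5,-44],0],[[-5,5,-44],0],[[-5,5,-44],0],[[-1,5,-44],0],[[0,5,-16],0],[[0,0,0],0]]' 0.6; python3 -m jog '[[[0,0,0],-0.12],[[0,0,0],-0.12],[[0,0,0],-0.12],[[0,0,0],-0.12],[[0,0,0],0]]'; python3 - <<'E'
from obj import *
import pickle
c=grab('wrist'); save(c,'w12.png'); pickle.dump(c,open('w12.pkl','wb'))
delta([512,-312,180],19)
E
```

```text
time_s: 11.35
ee_pos: [508.9, -312.7, 183.1]
tcp_rot: [[0.989, -0.004, 0.148], [-0.148, 0.004, 0.989], [-0.005, -1.0, 0.003]]
ft_force: [0.2, 0.9, 0.4]
grip_width: 0.6
time_s: 11.85
ee_pos: [511.2, -309.3, 185.6]
tcp_rot: [[0.944, -0.001, -0.331], [0.331, 0.002, 0.944], [-0.0, -1.0, 0.002]]
ft_force: [-0.2, -0.0, 0.7]
grip_width: 0.598
pos [ 511.1 -309.6  185.7] az 19.19 shift now-axes [ 0.1  5.7 -2.5] spin 0.003
   shift after spin [ 0.1  5.7 -2.5]
```

View pics/w12.png

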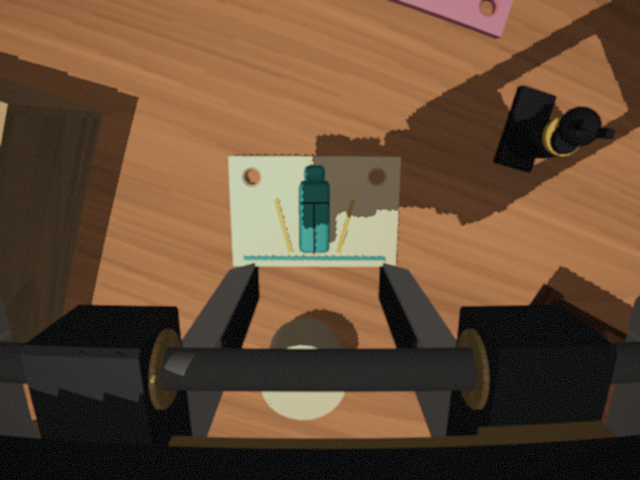

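```bash
python3 - <<'E'
from obj import *
import pickle
c=pickle.load(open('w12.pkl','rb'))
q=onplane(c,[(229,156),(401,156),(397,266),(232,266)],Z,10.); print(q.round(1)); cen=q.mean(0)
ax=q[0]+q[1]-q[2]-q[3]; print(cen, np.degrees(np.arctan2(ax[1],ax[0])), np.linalg.norm(ax)/2)
ho=onplane(c,[(252,177),(377,177)],Z,10.); print(ho, np.linalg.norm(ho[0]-ho[1])); d=ho[1]-ho[0]; print('az from holes',np.degrees(np.arctan2(d[1],d[0])))
sc=onplane(c,[(299,185),(328,185),(299,250),(329,250)],Z,38.); print('scarab',sc.round(1),sc.mean(0))
a=np.radians(19); delta([cen[0],cen[1],14],19)
cv2.imwrite('pics/crop12.png',cv2.resize(c['pixels'][145:280,220:410,::-1],None,fx=4,fy=4,interpolation=cv2.INTER_CUBIC))
E
```

```text
[[ 491.2 -398.5   10. ]
 [ 441.7 -257.3   10. ]
 [ 536.2 -223.1   10. ]
 [ 586.7 -367.4   10. ]]
[ 513.96202746 -311.57824765   10.        ] -161.0436967510555 100.49422149681183
[[ 502.07006214 -374.07051045   10.        ]
 [ 465.77950902 -270.47463629   10.        ]] 109.76843529744441
az from holes 109.30581011088569
scarab [[ 491.5 -332.7   38. ]
 [ 483.7 -310.6   38. ]
 [ 543.4 -315.2   38. ]
 [ 535.1 -291.3   38. ]] [ 513.4175256  -312.44811715   38.        ]
pos [ 511.1 -309.6  185.7] az 19.19 shift now-axes [  2.1 171.7  -3.1] spin 0.003
   shift after spin [  2.1 171.7  -2.8]
```

View pics/crop12.png

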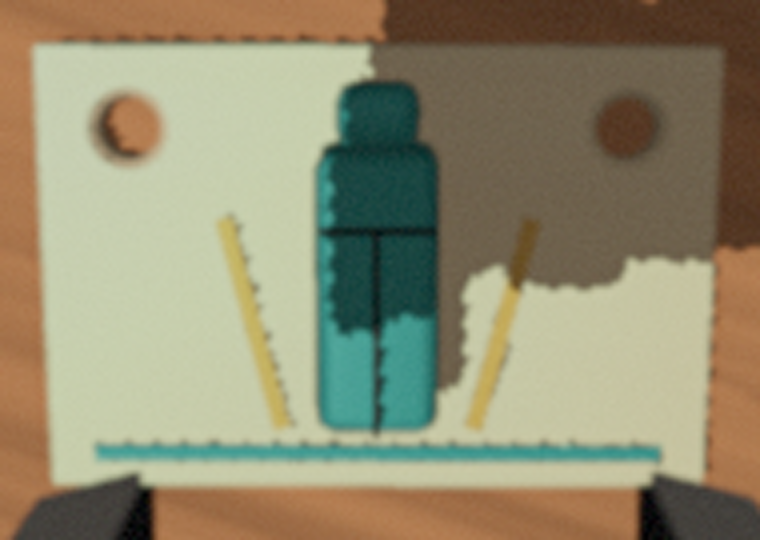

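```bash
python3 -m jog '[[[1,25,-1],0],[[1,30,-1],0],[[0,30,-1],0],[[0,30,0],0],[[0,20,0],0],[[0,0,0],0],[[0,0,0],0]]'; python3 -c "
from h import *
delta([514,-311.8,14],19)"
```

```text
time_s: 12.6
ee_pos: [513.9, -313.2, 51.4]
tcp_rot: [[0.945, -0.001, -0.328], [0.328, 0.001, 0.945], [-0.0, -1.0, 0.001]]
ft_force: [0.4, -0.2, -0.5]
grip_width: 0.602
pos [ 513.9 -313.2   51.4] az 19.18 shift now-axes [ 0.6 37.4  1.3] spin 0.003
   shift after spin [ 0.6 37.4  1.3]
```

```bash
python3 -m jog '[[[0.5,15,1],0],[[0,12,0],0],[[0,8,0],0],[[0,2,0],0],[[0,0,0],0]]'; python3 -m jog '[[[0,0,0],0],[[0,0,0],0],[[0,0,0],0],[[0,0,0],0],[[0,0,0],0]]' 0;  python3 -m jog '[[[0,-10,0],0],[[0,-20,0],0],[[0,-30,0],0],[[0,-30,0],0],[[0,-30,0],0],[[0,-30,0],0],[[0,-30,0],0],[[0,-20,0],0],[[0,0,0],0]]'; python3 - <<'E'
from obj import *
c=grab('wrist'); save(c,'w13.png')
delta(top([86,0,120]),-8.31)
E
```

```text
time_s: 13.1
ee_pos: [513.5, -312.7, 13.8]
tcp_rot: [[0.944, -0.001, -0.329], [0.329, 0.001, 0.944], [-0.001, -1.0, 0.001]]
ft_force: [0.6, 0.5, 1.1]
grip_width: 0.601
time_s: 13.6
ee_pos: [513.9, -312.7, 14.8]
tcp_rot: [[0.944, 0.0, -0.329], [0.329, 0.0, 0.944], [0.0, -1.0, 0.0]]
ft_force: [-0.9, 0.5, 1.2]
grip_width: 0.276
time_s: 14.5
ee_pos: [515.5, -314.2, 218.3]
tcp_rot: [[0.944, 0.006, -0.329], [0.329, -0.005, 0.944], [0.004, -1.0, -0.006]]
ft_force: [1.7, -0.5, -3.8]
grip_width: 0.274
pos [ 514.4 -313.4  215.7] az 19.21 shift now-axes [176.4  14.4 260.4] spin 0.480
   shift after spin [ 36.2  14.8 312.4]
```

View pics/w13.png

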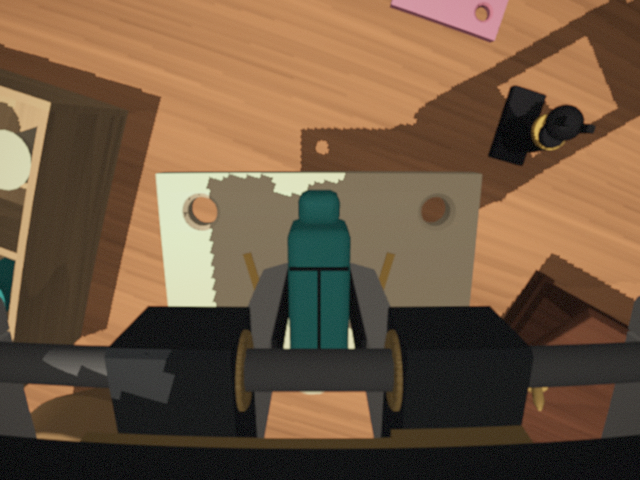

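```bash
python3 -m jog '[[[0,0,0],0.1],[[0,0,0],0.1],[[0,0,0],0.1],[[0,0,0],0.1],[[0,0,0],0.08],[[6,0,15],0],[[6,0,30],0],[[6,0,35],0],[[6,0,35],0],[[6,0,35],0],[[6,0,35],0],[[0,0,35],0]]'; python3 -m jog '[[[0,0,35],0],[[0,0,30],0],[[0,0,20],0],[[0,0,8],0],[[0,0,0],0],[[0,0,0],0]]'; python3 - <<'E'
from obj import *
import pickle
c=grab('wrist'); save(c,'w14.png'); pickle.dump(c,open('w14.pkl','wb'))
where()
delta(top([83,0,56]),-8.31)
E
```

```text
time_s: 15.75
ee_pos: [581.0, -97.5, 212.5]
tcp_rot: [[0.99, -0.002, 0.142], [-0.142, 0.002, 0.99], [-0.003, -1.0, 0.001]]
ft_force: [0.6, -1.0, -3.9]
grip_width: 0.273
time_s: 16.35
ee_pos: [594.2, -8.8, 213.7]
tcp_rot: [[0.99, -0.001, 0.144], [-0.144, -0.001, 0.99], [-0.001, -1.0, -0.001]]
ft_force: [0.9, -0.0, -4.9]
grip_width: 0.275
grasp pt in panel [ 9.340e+01 -1.000e-01  1.307e+02] F [-0.3 -0.5 -4.4] w 0.273 t 16.4
pos [594.3  -9.3 213.9] az -8.33 shift now-axes [-28.3  69.9  -0. ] spin -0.000
   shift after spin [-28.3  69.9  -0.1]
```

View pics/w14.png

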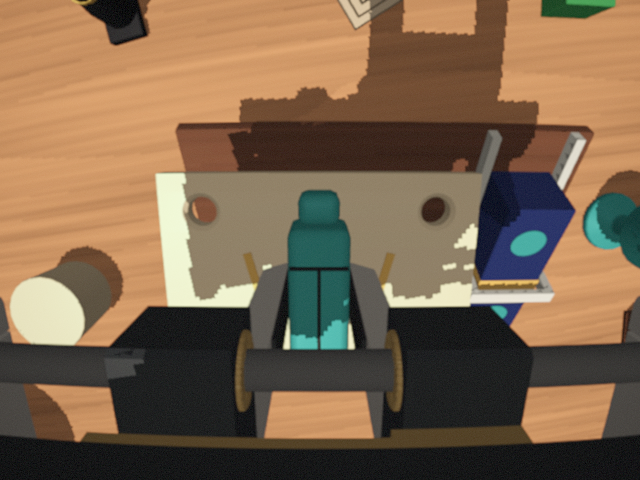

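```bash
python3 -m jog '[[[-5,12,0],0],[[-6,14,0],0],[[-6,14,0],0],[[-6,14,0],0],[[-5,13,0],0],[[0,2,0],0],[[0,0,0],0],[[0,0,0],0]]'; python3 - <<'E'
from obj import *
where()
delta(top([83,0,48.6]),-8.31)
delta(top([71,0,42]),-8.31)
delta(top([62,0,33]),-8.31)
E
```

```text
time_s: 17.2
ee_pos: [567.9, -4.6, 146.2]
tcp_rot: [[0.99, 0.002, 0.144], [-0.144, -0.0, 0.99], [0.002, -1.0, -0.0]]
ft_force: [-0.2, -0.2, -4.2]
grip_width: 0.273
grasp pt in panel [82.8 -0.9 58.6] F [-0.2 -0.2 -4.2] w 0.273 t 17.2
pos [567.9  -4.6 146.2] az -8.31 shift now-axes [-5.2  8.6 -0.9] spin 0.000
   shift after spin [-5.2  8.6 -0.9]
pos [567.9  -4.6 146.2] az -8.31 shift now-axes [ 1.9 20.3 -0.9] spin 0.000
   shift after spin [ 1.9 20.3 -0.9]
pos [567.9  -4.6 146.2] az -8.31 shift now-axes [ 5.1 32.6 -0.9] spin 0.000
   shift after spin [ 5.2 32.6 -0.9]
```

```bash
python3 -m jog '[[[-2,4,-1],0],[[-2,4,0],0],[[2,4,0],0],[[2,4,0],0],[[2,4,0],0],[[0,0,0],0],[[0,0,0],0]]'; python3 - <<'E'
from obj import *
where()
c=grab('wrist'); save(c,'w15.png')
P=cloud(c); R,o=panel(); print([((P[v,u]-o)@R).round(1).tolist() for u in (235,400) for v in (185,215,245,275)])
E
```

```text
time_s: 17.9
ee_pos: [570.3, -6.0, 126.0]
tcp_rot: [[0.99, 0.003, 0.144], [-0.144, -0.001, 0.99], [0.003, -1.0, -0.0]]
ft_force: [3.3, -0.5, 0.8]
grip_width: 0.276
grasp pt in panel [70.5  0.1 42.4] F [ 3.3 -0.5  0.8] w 0.276 t 17.9
[[103.8, 35.7, 9.1], [89.4, 37.2, 12.3], [75.6, 38.4, 17.6], [60.4, 39.8, 22.9], [104.2, -35.1, 9.6], [89.9, -36.6, 12.9], [75.3, -38.0, 17.3], [58.9, -39.7, 21.6]]
```

View pics/w15.png

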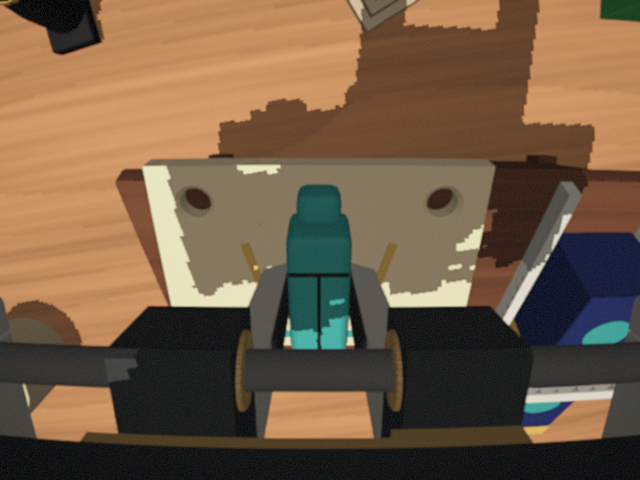

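```bash
python3 -m jog '[[[0.8,4,0],0],[[0.8,4,0],0],[[0.8,3.5,0],0],[[0,2,0],0],[[0,0,0],0],[[0,0,0],0]]'; python3 - <<'E'
from obj import *
where()
c=grab('wrist'); save(c,'w16.png')
P=cloud(c); R,o=panel(); print([((P[v,u]-o)@R).round(1).tolist() for u in (235,400) for v in (185,215,245,275)])
E
```

```text
time_s: 18.55
ee_pos: [572.2, -6.2, 111.9]
tcp_rot: [[0.99, 0.002, 0.144], [-0.144, -0.0, 0.99], [0.002, -1.0, -0.0]]
ft_force: [5.4, -1.2, 1.6]
grip_width: 0.273
grasp pt in panel [61.8  0.1 31.2] F [ 5.4 -1.2  1.6] w 0.273 t 18.55
[[104.0, 32.6, 9.7], [88.7, 34.7, 10.2], [71.0, 37.2, 10.4], [50.3, 40.2, 10.5], [104.2, -32.2, 10.0], [88.6, -34.3, 10.1], [70.3, -36.9, 9.8], [49.9, -39.8, 10.2]]
```

View pics/w16.png

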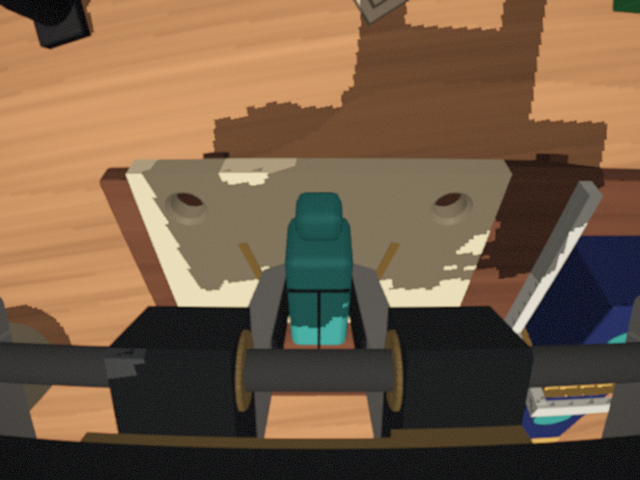

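```bash
python3 - <<'E'
from obj import *
c=grab('wrist'); R,o=panel(); n=R[:,2]
q=onplane(c,[(186,206.5),(452,206.5),(129,160),(510,160)],n,o@n+10); print(((q-o)@R).round(1)); where()
cv2.imwrite('pics/crop16.png',cv2.resize(c['pixels'][150:240,110:520,::-1],None,fx=1.95,fy=3,interpolation=cv2.INTER_CUBIC))
E
```

```text
[[ 93.2  54.5  10. ]
 [ 93.3 -55.4  10. ]
 [116.3  71.4  10. ]
 [116.4 -72.6  10. ]]
grasp pt in panel [61.8  0.1 31.2] F [ 4.8 -1.5  2.5] w 0.273 t 18.65
```

View pics/crop16.png

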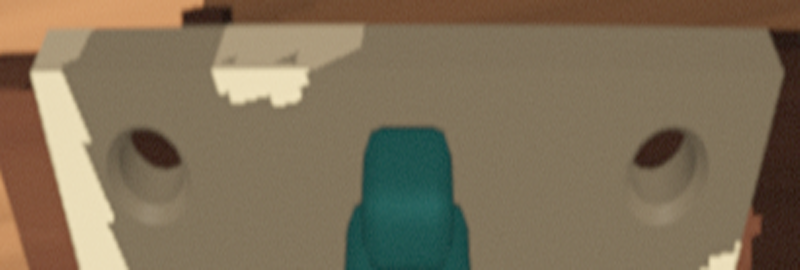

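```bash
python3 - <<'E'
from obj import *
import pickle
c=grab('wrist'); R,o=panel(); n=R[:,2]
q=onplane(c,[(185.4,208.7),(452,208.7),(126,173.3),(511.5,173.3)],n,o@n+10); print(((q-o)@R).round(1)); where()
E
```

```text
[[ 92.   55.   10. ]
 [ 92.1 -55.6  10. ]
 [110.2  74.6  10. ]
 [110.3 -75.2  10. ]]
grasp pt in panel [61.8  0.1 31.2] F [ 5.8 -1.8  1.7] w 0.272 t 18.7
```

```bash
python3 -m jog '[[[3.5,-6,0],0],[[3.5,-6,0],0],[[3.5,-6,0],0],[[3.5,-6,0],0],[[3.5,-6,0],0],[[5,-3,0],0],[[10,5,0],0],[[12,7,0],0],[[12,7,0],0],[[12,7,0],0],[[12,7,0],0],[[0,0,0],0]]'; python3 - <<'E'
from obj import *
where(); delta(top([-31,0.4,66]),-8.31)
c=grab('wrist'); save(c,'w17.png')
P=cloud(c); R,o=panel(); print([((P[v,u]-o)@R).round(1).tolist() for u in (235,400) for v in (185,215,245,275)])
E
```

```text
time_s: 19.9
ee_pos: [651.3, -17.9, 109.8]
tcp_rot: [[0.989, -0.002, 0.145], [-0.145, 0.0, 0.989], [-0.002, -1.0, -0.0]]
ft_force: [-1.1, -0.5, -4.8]
grip_width: 0.276
grasp pt in panel [-8.6  0.2 69.3] F [-1.1 -0.5 -4.8] w 0.276 t 19.9
pos [651.3 -17.9 109.8] az -8.31 shift now-axes [17.8 14.1 -0.2] spin -0.000
   shift after spin [17.8 14.1 -0.2]
[[33.7, 32.7, 48.0], [17.2, 35.2, 47.0], [0.5, 37.4, 48.3], [-21.4, 40.7, 47.3], [34.3, -32.0, 48.7], [18.0, -34.3, 47.9], [-0.2, -36.9, 47.6], [-20.2, -39.6, 48.3]]
```

View pics/w17.png

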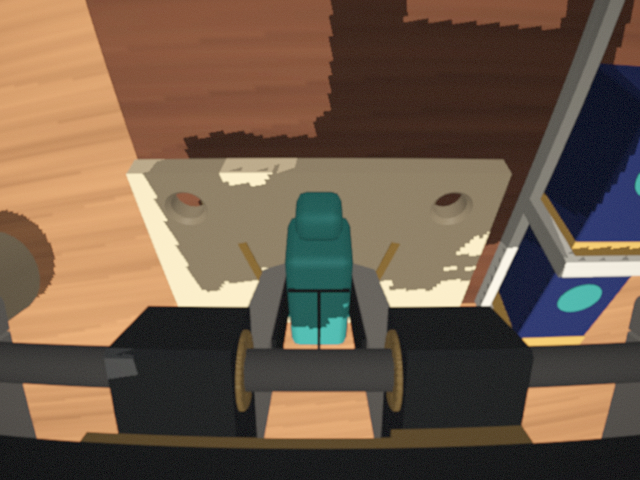

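```bash
python3 -m jog '[[[6,4,0],0],[[6,4,0],0],[[5.5,3,0],0],[[0,0,0],0],[[0,0,0],0],[[0,0,0],0]]'; python3 - <<'E'
from obj import *
where(); delta(top([-31,0.4,60]),-8.31)
c=grab('wrist'); save(c,'w18.png')
R,o=panel();n=R[:,2]
P=cloud(c); print([((P[v,u]-o)@R).round(1).tolist() for u in (235,400) for v in (185,215,245,275)])
cv2.imwrite('pics/crop18.png',cv2.resize(c['pixels'][150:240,110:520,::-1],None,fx=1.95,fy=3,interpolation=cv2.INTER_CUBIC))
zz=np.median((P[185:275,235]-o)@n)
q=onplane(c,[(185.4,208.7),(452,208.7)],n,o@n+zz); print(zz,((q-o)@R).round(1)); where()
for y in (55,-55): print(proj(c,o+R@[0,y,24]),proj(c,o+R@[0,y,0]))
E
```

```text
time_s: 20.55
ee_pos: [668.1, -20.1, 101.1]
tcp_rot: [[0.99, 0.0, 0.144], [-0.144, -0.0, 0.99], [0.0, -1.0, -0.0]]
ft_force: [0.2, -0.2, -3.6]
grip_width: 0.27
grasp pt in panel [-27.5  -0.   70.3] F [ 0.2 -0.2 -3.6] w 0.27 t 20.55
pos [668.1 -20.1 101.1] az -8.29 shift now-axes [-2.1 10.6 -0.4] spin 0.000
   shift after spin [-2.1 10.6 -0.4]
[[14.8, 32.5, 49.0], [-1.5, 34.9, 48.2], [-18.9, 37.2, 48.9], [-39.2, 40.1, 49.3], [14.9, -32.3, 49.1], [-1.7, -34.8, 48.0], [-18.4, -36.9, 49.4], [110.6, -0.3, 176.1]]
49.122787600553124 [[  2.8  54.9  49.1]
 [  2.8 -55.8  49.1]]
grasp pt in panel [-27.5  -0.   70.3] F [ 0.2  0.9 -4.5] w 0.274 t 20.6
[[199.49253683 178.19427885]] [[209.72360582 150.25691473]]
[[435.99675108 178.27927221]] [[425.87903715 150.34032127]]
```

View pics/crop18.png

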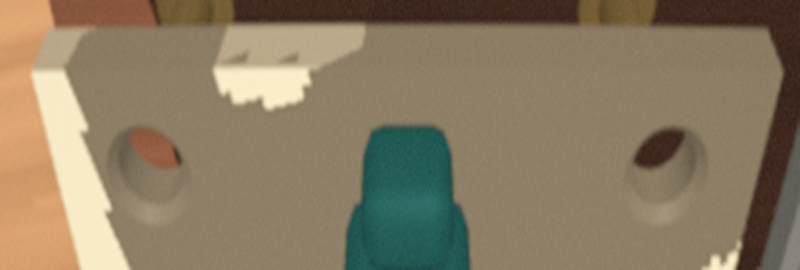

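```bash
python3 -m jog '[[[-1.2,4.3,-0.4],0],[[-1.2,4.3,0],0],[[-1.2,4.3,0],0],[[0,0,0],0],[[0,0,0],0],[[0,0,0],0]]'; cat > chk.py <<'E'
from obj import *
import sys
c=grab('wrist'); save(c,sys.argv[1]+'.png')
R,o=panel();n=R[:,2]; P=cloud(c)
Q=[((P[v,u]-o)@R).round(1).tolist() for u in (235,400) for v in (185,215,245,275)]; print([q[2] for q in Q])
zz=np.median([q[2] for q in Q])
q=onplane(c,[(185.4,208.7),(452,208.7)],n,o@n+zz); print(zz,((q-o)@R).round(1)); where()
cv2.imwrite('pics/'+sys.argv[1]+'c.png',cv2.resize(c['pixels'][150:240,110:520,::-1],None,fx=1.95,fy=3,interpolation=cv2.INTER_CUBIC))
E
python3 chk.py w19
```

```text
time_s: 21.2
ee_pos: [664.7, -20.0, 88.2]
tcp_rot: [[0.99, 0.0, 0.144], [-0.144, -0.0, 0.99], [0.0, -1.0, -0.0]]
ft_force: [-0.2, -0.9, -4.7]
grip_width: 0.272
[36.0, 36.4, 37.0, 36.6, 35.4, 36.1, 36.5, 36.4]
36.4 [[ -0.7  55.3  36.4]
 [ -0.6 -55.3  36.4]]
grasp pt in panel [-31.1   0.4  57.6] F [ 0.  -0.2 -4. ] w 0.274 t 21.25
```

View pics/w19c.png

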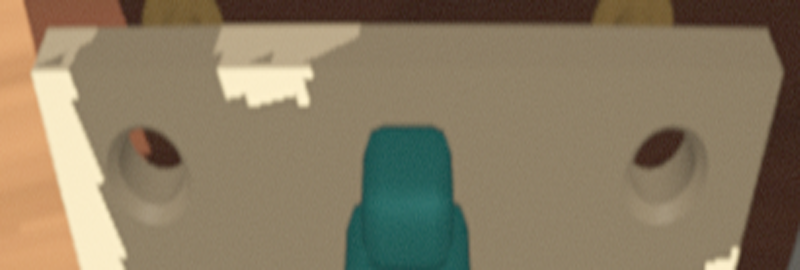

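```bash
python3 -m jog '[[[-1.5,2.6,0],0],[[-1.5,2.6,0],0],[[-1.5,2.6,0],0],[[0,0,0],0],[[0,0,0],0]]'; python3 chk.py w20
```

```text
time_s: 21.75
ee_pos: [659.9, -19.3, 80.0]
tcp_rot: [[0.99, -0.0, 0.144], [-0.144, 0.0, 0.99], [-0.0, -1.0, -0.0]]
ft_force: [0.0, 1.4, -4.1]
grip_width: 0.275
[26.5, 26.8, 26.5, 27.2, 27.9, 26.3, 27.2, 26.7]
26.75 [[ -0.6  55.3  26.7]
 [ -0.6 -55.4  26.7]]
grasp pt in panel [-31.    0.4  48.2] F [-0.3 -0.3 -4.4] w 0.273 t 21.8
```

View pics/w20c.png

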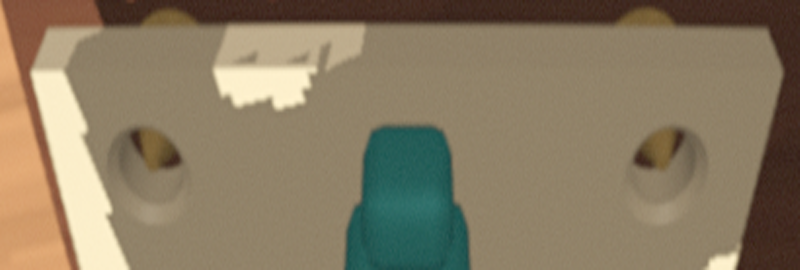

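Peg tips show inside both holes and no force has built up. I'll continue down.

```bash
python3 -m jog '[[[-1.5,2.6,0],0],[[-1.5,2.6,0],0],[[-1.5,2.6,0],0],[[0,0,0],0],[[0,0,0],0]]'; python3 chk.py w21; python3 -m jog '[[[-1.2,2.1,0],0],[[-1.2,2.1,0],0],[[-1.2,2.1,0],0],[[0,0,0],0],[[0,0,0],0]]'; python3 chk.py w22
```

```text
time_s: 22.3
ee_pos: [655.4, -18.6, 72.2]
tcp_rot: [[0.99, -0.0, 0.144], [-0.144, 0.0, 0.99], [-0.0, -1.0, 0.0]]
ft_force: [0.1, 0.0, -4.1]
grip_width: 0.272
[17.4, 18.0, 18.0, 17.1, 17.9, 18.9, 18.7, 18.2]
18.0 [[ -0.5  55.2  18. ]
 [ -0.4 -55.3  18. ]]
grasp pt in panel [-31.1   0.4  39.2] F [ 0.8  1.2 -3.8] w 0.271 t 22.35
time_s: 22.85
ee_pos: [651.9, -18.2, 66.0]
tcp_rot: [[0.99, -0.0, 0.144], [-0.144, -0.0, 0.99], [-0.0, -1.0, -0.0]]
ft_force: [-0.1, 0.3, -4.2]
grip_width: 0.275
[10.4, 10.8, 10.3, 10.6, 10.7, 11.5, 10.6, 11.0]
10.649999999999999 [[ -0.7  55.4  10.6]
 [ -0.6 -55.3  10.6]]
grasp pt in panel [-31.    0.4  31.9] F [-0.1 -0.6 -3. ] w 0.27 t 22.9
```

View pics/w22.png

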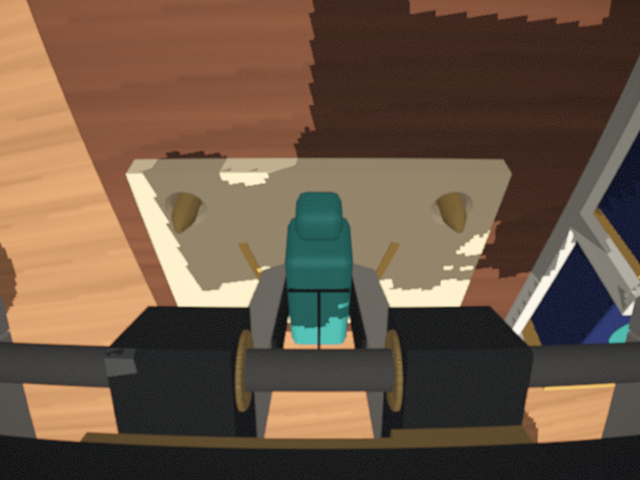

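Both pegs are through and the plate is about 0.6 mm off the board. I'll press the last millimetre, release and retract.

```bash
python3 -m jog '[[[-0.5,0.9,0],0],[[0,0,0],0]]'; python3 -m jog '[[[0,0,0],0],[[0,0,0],0],[[0,0,0],0]]' 0.45; python3 -m jog '[[[0,-15,0],0],[[0,-30,0],0],[[0,-30,0],0],[[0,-30,0],0],[[-5,-30,0],0],[[-10,-25,0],0],[[-15,-10,0],0],[[0,0,0],0],[[0,0,0],0]]'; python3 - <<'E'
from obj import *
where(); c=grab('wrist'); save(c,'w23.png'); R,o=panel();P=cloud(c)
import pickle; pickle.dump(c,open('w23.pkl','wb'))
s=grab('scene'); cv2.imwrite('pics/s23.png',cv2.resize(s['pixels'][190:400,260:520,::-1],None,fx=3,fy=3)[:600]); save(s,'s23f.png')
E
```

```text
time_s: 23.1
ee_pos: [651.9, -18.1, 65.6]
tcp_rot: [[0.99, 0.001, 0.144], [-0.144, -0.0, 0.99], [0.001, -1.0, -0.0]]
ft_force: [0.6, -0.9, -3.3]
grip_width: 0.272
time_s: 23.4
ee_pos: [652.2, -18.2, 66.1]
tcp_rot: [[0.99, 0.002, 0.144], [-0.144, -0.0, 0.99], [0.002, -1.0, -0.0]]
ft_force: [-0.6, -0.7, 0.1]
grip_width: 0.443
time_s: 24.3
ee_pos: [622.2, -13.8, 236.2]
tcp_rot: [[0.99, 0.002, 0.144], [-0.144, -0.0, 0.99], [0.002, -1.0, -0.0]]
ft_force: [-0.4, -0.3, 1.0]
grip_width: 0.451
grasp pt in panel [ 80.1   0.4 164.1] F [-0.4 -0.3  1. ] w 0.451 t 24.3
```

View pics/w23.png

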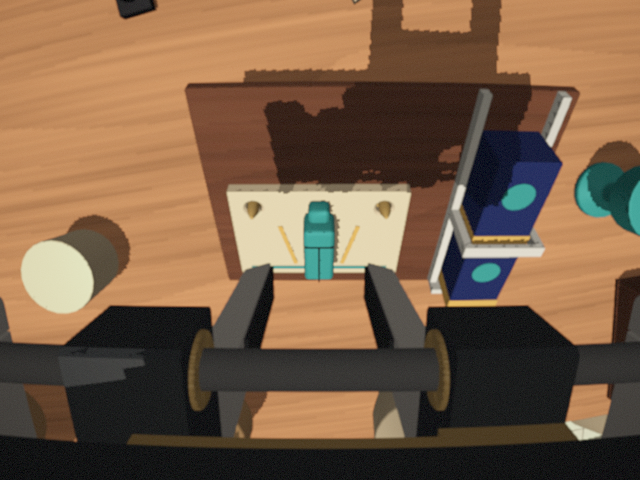

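View pics/s23.png

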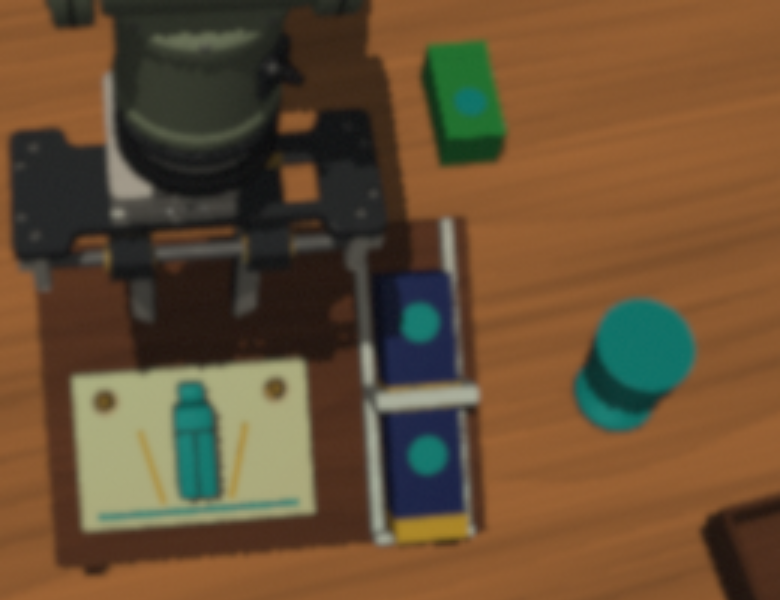

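```bash
python3 - <<'E'
from obj import *
import pickle
c=pickle.load(open('w23.pkl','rb'));R,o=panel();P=(cloud(c)-o)@R;n=R[:,2]
H=hsv(c)
m=(P[...,2]>5)&(P[...,2]<16)&(abs(P[...,0]+32)<46)&(abs(P[...,1])<70)&(abs(P[...,1])>18)&(abs(abs(P[...,1])-55)+0*P[...,0]>12)
Q=P[m]; A=np.c_[Q[:,:2],np.ones(len(Q))]; k=np.linalg.lstsq(A,Q[:,2],rcond=None)[0]; print('plate tilt rad',k[:2],'z at 0',np.median(Q[:,2]),len(Q))
e=onplane(c,[(228,188),(410,188)],n,o@n+10); print('top edge',((e-o)@R).round(1),'want x 18-2, y±75')
b=(P[...,2]>41)&(P[...,2]<49)&(P[...,1]<-120)&(P[...,1]>-172)&(P[...,0]>4)&(P[...,0]<64)
Q=P[b]; A=np.c_[Q[:,:2],np.ones(len(Q))]; k=np.linalg.lstsq(A,Q[:,2],rcond=None)[0]; print('box tilt',k[:2],np.median(Q[:,2]))
b=(P[...,2]>8)&(P[...,2]<36)&(P[...,1]<-128)&(P[...,1]>-162)&(P[...,0]>60)&(P[...,0]<75); print('box upper end x',np.median(P[b][:,0]),b.sum())
t=r.sense()['time_s'];print(t)
E
```

```text
plate tilt rad [-0.0032789   0.00065846] z at 0 10.175767017834442 4713
top edge [[ 19.   73.2  10. ]
 [ 19.1 -74.   10. ]] want x 18-2, y±75
box tilt [ 0.0015353 -0.0056466] 44.0013053797083
box upper end x 67.94288066742483 926
24.4
```

```bash
python3 -m jog '[[[0,0,0],0],[[0,0,0],0],[[0,0,0],0]]'; python3 -c "
from bench import r
print(r.finish_job())"
```

```text
time_s: 24.7
ee_pos: [621.8, -13.8, 234.4]
tcp_rot: [[0.99, -0.001, 0.144], [-0.144, 0.0, 0.99], [-0.001, -1.0, 0.0]]
ft_force: [-0.0, -0.0, 0.4]
grip_width: 0.45
the job is handed in; nothing more can be done
None
```

I hung the cream plaque on both pegs, scarab's head up the slope. I also slid the loose navy box under the strap, gold end down, until it stopped against the box at the rail's foot. The job is handed in at about 25 s of the 67 s allowed; no verdict was reported.

What the last checks, all from the wrist camera, showed:
- **Plaque:** it lies flat, with about 0.003 rad of tilt and its front face 10.2 mm off the board. The holes measured about 0.7 mm from the peg centres just before release. Afterwards I re-measured only the plaque's top edge, about 1 mm from where centred holes would put it.
- **Gift box:** its upper end is at panel x = 67.9 mm (68 expected with the boxes touching), and its tilt is about 0.006 rad. The force on the gripper also rose as the box met the lower one.
- **Bystanders:** I did not measure them again, but nothing in the last pictures looked disturbed and no move came near them. The robot stood clear of everything at hand-in.

One check disagreed early on: the panel position from the fixed cameras came out 4.9 mm too low. I replaced it with the wrist camera's reading, and every later view agreed with that.

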